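# Empty the desiccant wells of the filament dryer and close it

### The arm

A 6-joint arm with a two-finger parallel gripper is mounted at the origin on the work surface. World frame = base frame: x ahead of the robot, y to its left, z up, the work surface at z = 0. Lengths are in m, angles in rad, forces in N, time in s.
With the tool pointing down it reaches from about 0.35 to 0.975 m from the base axis. Payload 4.9 kg.
Tool frame: the origin (TCP) lies midway between the tips of the shut fingers; the grasp point (between the pads) lies ctrl.tcp_to_grasp behind it (ctrl.tcp_to_grasp is the distance from the TCP to the grasp point, in m); z points along the fingers, y is the direction in which the jaws open and shut (so a half turn about z gives the same grasp; the last joint's range is limited). The gripper opens to 85 mm and grips with 20 to 120 N. Pads are 22 mm wide; open, the fingers measure 114 mm over their backs; the gripper's body (76 mm by 85 mm) begins 54 mm behind the grasp point. The pads swing forward as they close: fully open they stand 13 mm farther back than shut.
Start: joints at [1.006, 0.053, 1.613, -0, 1.476, -0.119], TCP at [0.269, 0.564, 0.231] pointing down, gripper open.
Joint ranges: [-3.01, 3.01], [-1.01, 2.22], [0.06, 2.58], [-1.02, 4.17], [0.09, 2.62], [-3.14, 3.14]. Speed limits (rad/s): [2.57, 2.57, 3.14, 3.14, 3.14, 3.14].

### API

Orientations are given as a rotation vector (axis times angle).
In Python, from station import ctrl, get_image, calibration, finish_job, models gives the robot as it stands.
- The arm moves only by the shell command python3 -m creep 'ROWS' [FORCE]. ROWS is JSON, a list of rows, each a list of 7 numbers: the opening, from 0 (shut) to 1 (fully open), then the shift along the tool's x, y, z in m, then the turn, a rotation vector about the tool's x, y, z in degrees. A call has 1 to 20 rows; each row shifts and turns the commanded pose from where the row before left it, along the tool's axes as they then stand; what a row does not reach is not made up. A row lasts 1/10 s, in which the tool goes at most 50 mm and 8.59 degrees, less where a joint would pass 70% of its speed; a pose out of reach is approached as far as the arm can. A call with a gripper value outside its range is refused whole. The fingers move at their own pace and stop on an object; FORCE is the grip in N (left out, the last holds). Time passes only in rows, so rows that do not move let the fingers close. It gives the time, the measured TCP pose, the force and the opening at its end, in the units of the state.
- ctrl.get_obs(): the state, without advancing time (a new reading comes with each control period).
- get_image(name): name is "scene" or "top"; returns the picture (420x560x3 uint8, red, green, blue); there is no depth.
- calibration(name): a dict with "mtx" (3x3 intrinsics, pixels), "R" (3x3) and "t" (3): a world point X has camera coordinates R X + t. Camera axes: x right, y down, z forward; pixel columns grow to the right and rows downward; lengths in m; the calibration is good to about 2 mm. A picture is of the moment at which its call begins. calibration takes no time and is no camera call.
- finish_job(): hands the job in, once; it reports no verdict.
Trained networks look in the newest picture that a camera, given by its name, has taken for a name from the list of things; names that differ only in an ending like _2 or _b are one class to them, and where a whole thing is asked for, a point or a joint stands for the part that bears it (a point fixed in the world has none). Each returns a list of dicts, best first, with "conf" (0 to 1); they miss things now and then, are a little off and sometimes report something else, mostly with a low value. They report only what shows in the picture. A call takes as long as a camera call.
- models.search_frame(camera, name): "extent" ([left, top, right, bottom] in pixels, round what is visible of it).
The state is a dict: "t": time; "q": joint angles; "dq": joint speeds; "effort": joint torques, N m; "tool_pos": TCP position; "tool_rot": TCP orientation; "contact_force": force on the tool from outside, world axes, zero at the start; "wrist_torque": the same for the moment, N m; "opening": finger opening in m.
Only numpy, scipy, OpenCV 4.12 (cv2) and the standard library are available. Lean on these libraries where they do the work, as an engineer would, in place of code of your own. Each camera call takes 0.05 s, during which the arm holds its last target. There are 200 camera calls.

### The job

The desiccant canisters in the filament dryer are spent: with the pull hook, draw each canister out of its deep well by its wire loop and set it down gently, upright and wholly on the warming plate inside its rim, without reaching into the wells with the gripper. Hang the hook back in its cradle, and close the empty dryer: hold the cover tilted, slide its front edge under the unit's front lip, then lower its rear edge until it lies flat on the deck inside the rims. Leave the other things on the bench where they are.

Things in the scene. Friction and masses are not known exactly. Their poses are not given: they have to be found in the camera images.
- dryer: Fixed grey desiccant unit, 178 (x) x 172 (y) mm, its front (-x side) towards the robot within 0.25 rad. Origin: centre of its underside; flat deck 112 mm above it. Four vertical round wells, 66 mm bore, 105 mm deep (floor 7 mm above the origin), centred at x -33 or +41, y -37 or +37 mm.
- dryer_deck (a point): Point of the deck's surface above the dryer's origin, axes as the dryer's. Front lip: 4 mm steel strip over the full width, underside 10 mm above the deck, rear edge at x -67 mm; front wall under it with inner face at x -81 mm. Rims 6 mm high: side rims' inner faces at y +-79, rear rim's at x +78 mm. The cover lies on the deck inside these (159 x 158 mm).
- plate: Fixed white warming plate, 190 x 190 mm, steel top 30 mm above its origin (centre of its underside), with an aluminium rim round the edge, 5 mm wide, 4 mm above the top. The clear top is 180 x 180 mm.
- cradle: Fixed black cradle of the hook. Origin: centre of its underside. Two upright cheeks along its x axis, 70 mm long, 8 mm thick, inner faces at y +-20 mm, tops 105 mm above the origin, with 8 mm high stops at their ends (x +-27 to 35 mm); the slot between is open at both ends, base 8 mm thick. The hook's handle lies across both cheek tops between the stops.
- hook_grip (a point): Pull hook, 0.1 kg; point: centre of its plastic handle, a bar 16 (x) x 90 (y) x 30 (z) mm. A 6 mm steel shank runs along -z; at its end a 5 mm foot points along +x, centre line 95 mm below the point, 13 mm long from the shank's axis; its tip turns up, tip's top 9.5 mm above the foot's centre line; gap shank to tip 7.5 mm. Hangs upright in the cradle, axes nearly the cradle's.
- cover: Loose grey plastic cover, plate 154 (x) x 150 (y) x 5 mm, 0.2 kg, with a black grip rib on top. Origin: centre of the plate's underside. Its front edge, which goes under the lip, is at -x; the rib stands nearer its rear edge. Starts flat on the table, rib up.
- cover_grip (a point): Centre of the cover's grip rib: 14 (x) x 70 (y) x 30 (z) mm, standing on the plate; this point is 25 mm towards +x from the plate's middle and 20 mm above the plate's underside. Axes as the cover's.
- cover_front (a point): Middle of the cover's front edge, half-way up its thickness (2.5 mm above the underside, 77 mm towards -x from the plate's middle). Axes as the cover's.
- can1_mid (a point): Canister 1 (None if absent): centre of its white drum, 58 mm across, 44 mm tall, 0.1 to 0.18 kg. On top a fixed upright 4 mm wire loop: an arch in its y-z plane, legs 36 mm apart, crown 50 mm above this point (its underside 46 mm); a hook passes through along its x. Starts upright in one of the wells, crown 33 mm below the deck.
- can2_mid (a point): Canister 2 (None if absent): centre of its white drum, 58 mm across, 44 mm tall, 0.1 to 0.18 kg. On top a fixed upright 4 mm wire loop: an arch in its y-z plane, legs 36 mm apart, crown 50 mm above this point (its underside 46 mm); a hook passes through along its x. Starts upright in one of the wells, crown 33 mm below the deck.
- can3_mid (a point): Canister 3 (None if absent): centre of its white drum, 58 mm across, 44 mm tall, 0.1 to 0.18 kg. On top a fixed upright 4 mm wire loop: an arch in its y-z plane, legs 36 mm apart, crown 50 mm above this point (its underside 46 mm); a hook passes through along its x. Starts upright in one of the wells, crown 33 mm below the deck.
- can4_mid (a point): Canister 4 (None if absent): centre of its white drum, 58 mm across, 44 mm tall, 0.1 to 0.18 kg. On top a fixed upright 4 mm wire loop: an arch in its y-z plane, legs 36 mm apart, crown 50 mm above this point (its underside 46 mm); a hook passes through along its x. Starts upright in one of the wells, crown 33 mm below the deck.
- glue: Bystander: a closed glue bottle, 52 mm across, 120 mm tall; to be left where it is.
- scraper: Bystander: a bed scraper lying flat; to be left where it is.
- gear: Bystander: a black printed gear, 70 mm across, 14 mm thick; to be left where it is.
- mug: Bystander: a white mug, 80 mm across, 95 mm tall; to be left where it is.
- carton: Bystander: a small cardboard carton, 80 x 90 x 55 mm; to be left where it is.
- driver: Bystander: a screwdriver lying flat; to be left where it is.

How it is judged:
By the outcome, as a careful person would: the job done as asked, in the order asked, and still so for the second after the job is handed in, with the robot touching nothing.
Of can1, can2, can3, can4 only 2 to 4 are there at a start; the rules pass over those that are not, and their reading is None.
At some moment in a run one of cover may be knocked a few centimetres aside while the robot is not near it.
It also fails if it takes over 210 s, if anything falls off the work surface, if the arm or the gripper's body presses on something with over 40 N, if the wrist force passes 120 N, or if a joint passes its speed limit or range.

## Working session

There is one attempt and no reset: what is moved stays moved. The work goes in short steps, Python scripts to look and compute and a shell command to move; the robot and the scene stay as the last step left them, time stands still between calls to the robot, and variables do not carry over. Pictures are saved under pics/ and viewed, about 12 in all and at most 16, crops included, and the job is handed in when it is done.

```bash
ls; mkdir -p pics; python3 - <<'E'
from station import ctrl,get_image,calibration,models
import cv2,numpy as np
o=ctrl.get_obs();print(o, ctrl.tcp_to_grasp)
for c in("scene","top"):
    im=get_image(c);cv2.imwrite(f"pics/{c}0.png",im[:,:,::-1])
    k=calibration(c);print(c,k)
    for n in["dryer","plate","cradle","hook_grip","cover","cover_grip","can1_mid","glue","mug","carton"]:
        print(n,[(np.round(d["extent"]).tolist(),round(d["conf"],2)) for d in models.search_frame(c,n)][:4])
E
```

```text
pics
{'t': 0.0, 'q': array([ 1.00601034e+00,  5.33708956e-02,  1.61428474e+00,  6.46683446e-06,
        1.47603569e+00, -1.18975132e-01]), 'dq': array([ 0.00033826,  0.00039629, -0.00052926,  0.00069747,  0.0002556 ,
        0.00022669]), 'effort': array([-1.15126924e-03, -3.93672574e+01, -3.70182931e+01, -1.75877130e-04,
        6.86793326e-03,  1.16133347e-05]), 'tool_pos': array([0.2691385 , 0.56338601, 0.23005987]), 'tool_rot': array([-0.69433708, -3.06317358,  0.00310171]), 'contact_force': array([-0.23424833, -0.69802711, -0.23399726]), 'wrist_torque': array([ 3.87159305e-02, -1.28580613e-02,  9.05663240e-06]), 'opening': 0.085408692778839} 0.0187
scene {'mtx': array([[535.75006692,   0.        , 284.63349298],
       [  0.        , 535.75006692, 205.19594381],
       [  0.        ,   0.        ,   1.        ]]), 'R': array([[ 0.17729768,  0.98406046, -0.01380357],
       [ 0.64844143, -0.12735725, -0.7505357 ],
       [-0.7403305 ,  0.12411744, -0.66068572]]), 't': array([-0.105065  , -0.26619101,  1.94963256])}
dryer [([259.0, 190.0, 337.0, 286.0], 0.57)]
plate [([349.0, 173.
[... 453 characters left out ...]
839, 210.32087675],
       [  0.        ,   0.        ,   1.        ]]), 'R': array([[-0.00871874, -0.99989894, -0.01122875],
       [-0.9955673 ,  0.00973149, -0.093547  ],
       [ 0.09364682,  0.01036336, -0.99555154]]), 't': array([0.04147707, 0.57002696, 1.46907437])}
dryer [([252.0, 150.0, 314.0, 230.0], 0.93)]
plate []
cradle [([198.0, 170.0, 230.0, 203.0], 0.84)]
hook_grip [([196.0, 178.0, 229.0, 188.0], 0.55)]
cover [([371.0, 228.0, 424.0, 280.0], 0.64)]
cover_grip [([371.0, 229.0, 426.0, 280.0], 0.59), ([254.0, 135.0, 312.0, 230.0], 0.53)]
can1_mid []
glue [([368.0, 177.0, 390.0, 200.0], 0.79)]
mug [([231.0, 122.0, 267.0, 159.0], 0.98)]
carton [([429.0, 179.0, 468.0, 214.0], 0.87)]
```

```bash
python3 - <<'E'
import cv2
a=cv2.imread("pics/top0.png")[90:320,170:480];cv2.imwrite("pics/top0c.png",cv2.resize(a,(800,594),interpolation=cv2.INTER_CUBIC))
a=cv2.imread("pics/scene0.png")[140:320,80:430];cv2.imwrite("pics/scene0c.png",cv2.resize(a,(800,411),interpolation=cv2.INTER_CUBIC))
E
```

```text
(no output)
```

View pics/top0c.png

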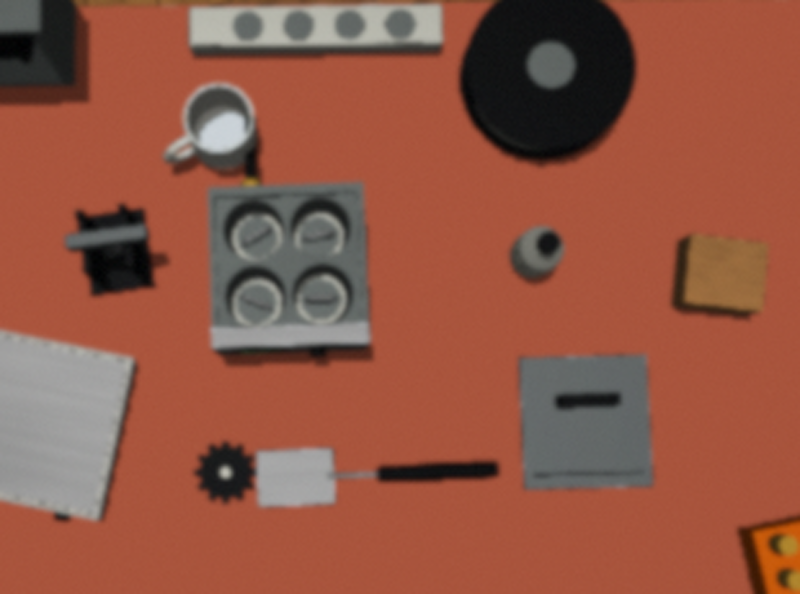

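View pics/scene0c.png

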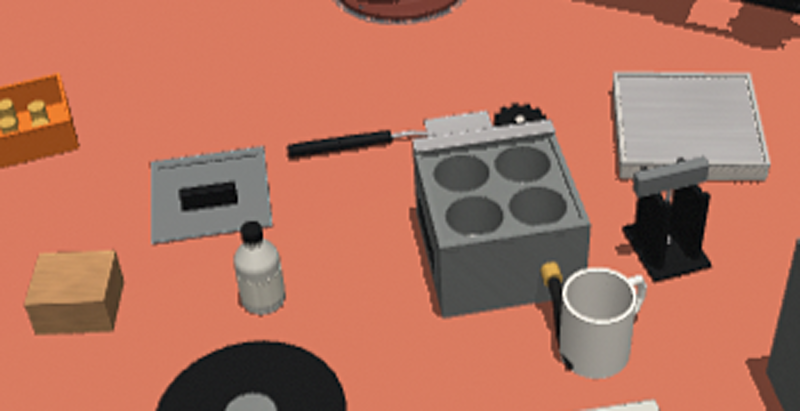

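```bash
python3 - <<'E'
import cv2
def z(n,x0,y0,w,h,s,o):
    a=cv2.resize(cv2.imread(n)[y0:y0+h,x0:x0+w],None,fx=s,fy=s,interpolation=cv2.INTER_CUBIC)
    a=cv2.convertScaleAbs(a,alpha=1.5,beta=10)
    for i in range(0,w,10):cv2.putText(a,str(x0+i),(i*s,8),0,.3,(255,255,0));cv2.line(a,(i*s,10),(i*s,14),(255,255,0))
    for i in range(0,h,10):cv2.putText(a,str(y0+i),(0,i*s+3),0,.3,(255,255,0))
    cv2.imwrite(o,a)
z("pics/top0.png",190,140,130,95,6,"pics/t1.png")
z("pics/scene0.png",255,185,140,105,5,"pics/s1.png")
E
```

```text
(no output)
```

View pics/t1.png

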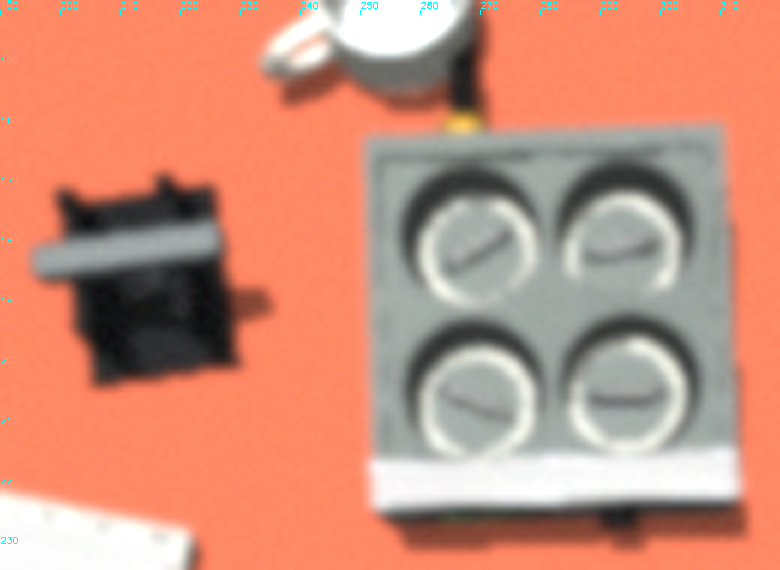

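View pics/s1.png

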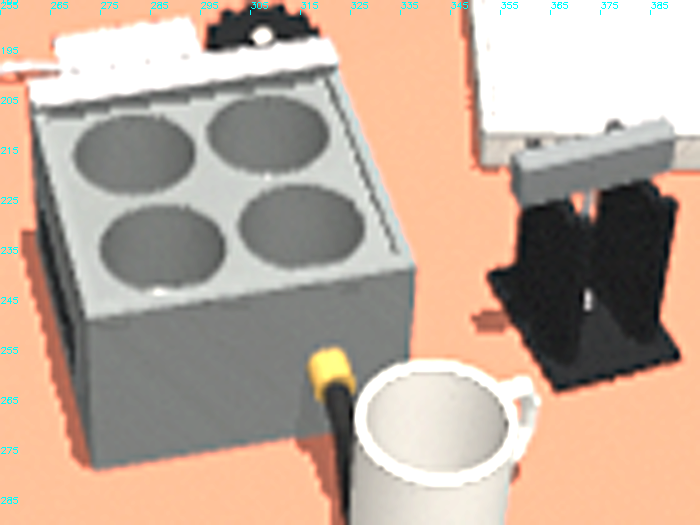

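```bash
cat > h.py <<'E'
import numpy as np
from station import ctrl,get_image,calibration,models
from scipy.optimize import least_squares
from scipy.spatial.transform import Rotation as Ro
def ray(c,u,v,z):
    k=calibration(c);d=k["R"].T@np.linalg.solve(k["mtx"],[u,v,1]);o=-k["R"].T@k["t"]
    return o+d*(z-o[2])/d[2]
def proj(c,P):
    k=calibration(c);p=np.asarray(P)@k["R"].T+k["t"];p=p@k["mtx"].T;return p[...,:2]/p[...,2:]
def fit(pts,x0):  # pts: (cam,u,v,lx,ly,z)
    def f(s):
        c,n=np.cos(s[2]),np.sin(s[2]);r=[]
        for cam,u,v,a,b,z in pts: r+=list(proj(cam,[s[0]+c*a-n*b,s[1]+n*a+c*b,z])-[u,v])
        return r
    s=least_squares(f,x0,loss="soft_l1");return s.x,np.round(np.reshape(s.fun,(-1,2)),1).tolist()
T=lambda x,y,*l:("top",(x+.5)/6+189.5,(y+.5)/6+139.5,*l)
S=lambda x,y,*l:("scene",(x+.5)/5+254.5,(y+.5)/5+184.5,*l)
def pose():
    o=ctrl.get_obs();R=Ro.from_rotvec(o["tool_rot"]).as_matrix();g=o["tool_pos"]-ctrl.tcp_to_grasp*R[:,2]
    return o,R,g
E
python3 - <<'E'
from h import *
d=[T(367,138,.089,.086,.118),T(723,126,.089,-.086,.118),T(372,511,-.089,.086,.126),T(740,498,-.089,-.086,.126),T(370,458,-.067,.086,.126),T(737,447,-.067,-.086,.126),
S(413,265,.089,.086,.118),S(90,318,.089,-.086,.118),S(35,107,-.067,-.086,.126),S(338,67,-.067,.086,.126)]
s,r=fit(d,[.6,.0,0]);print("dryer",s.round(4),r)
s1,_=fit(d[:6],s);s2,_=fit(d[6:],s);print(s1.round(4),s2.round(4))
c,n=np.cos(s[2]),np.sin(s[2]);R=np.array([[c,-n],[n,c]])
cen={"RL":(477,250),"RR":(624,245),"FL":(477,405),"FR":(628,393)}
lp={"RL":(450,268,512,236),"RR":(585,257,660,243),"FL":(448,393,510,415),"FR":(590,400,662,400)}
w={"RL":(.041,.037),"RR":(.041,-.037),"FL":(-.033,.037),"FR":(-.033,-.037)}
for k in w:
    W=s[:2]+R@w[k];q=ray(*T(*cen[k]),.051)[:2];a=ray(*T(*lp[k][:2]),.075)[:2];b=ray(*T(*lp[k][2:]),.075)[:2]
    print(k,"well",W.round(4),"drum",q.round(4),"loopmid",((a+b)/2).round(4),"yaxis",np.arctan2(*(a-b)[::-1]).round(3),"xdir yaw deg",np.degrees(np.arctan2(*(a-b)[::-1])-np.pi/2).round(1))
# cradle base corners and handle
cr=[T(95,385,-.035,.028,.008),T(240,365,-.035,-.028,.008)]
for p in cr+[S(490,273,0,0,.0),S(560,388,0,0,.008),S(680,355,0,0,.008)]: print(ray(*p[:3],.008).round(4))
print("handle top ctr(z.135)")
for p in[(35,250),(38,282),(218,223),(222,255)]:print(ray(*T(*p)[:3],.135).round(4))
for p in[(512,160),(515,200),(672,122),(678,162)]:print(ray(*S(*p)[:3],.135).round(4))
E
```

```text
dryer [0.6131 0.0322 0.0242] [[-0.9, -0.3], [0.2, -0.4], [-0.2, -0.3], [0.0, -0.2], [-0.1, 0.7], [0.2, 0.5], [0.6, 0.4], [-1.0, 0.2], [-0.6, -0.1], [0.3, -1.1]]
[0.6131 0.0319 0.0219] [0.6132 0.0327 0.0279]
RL well [0.6532 0.0702] drum [0.6551 0.0682] loopmid [0.6504 0.0655] yaxis 2.042 xdir yaw deg 27.0
RR well [ 0.655  -0.0038] drum [ 0.6569 -0.0045] loopmid [ 0.6507 -0.0034] yaxis 1.747 xdir yaw deg 10.1
FL well [0.5793 0.0684] drum [0.5781 0.0687] loopmid [0.5761 0.067 ] yaxis 1.219 xdir yaw deg -20.2
FR well [ 0.581  -0.0056] drum [ 0.5833 -0.0057] loopmid [ 0.5774 -0.0042] yaxis 1.561 xdir yaw deg -0.6
[0.5945 0.2641 0.008 ]
[0.604  0.1904 0.008 ]
[0.6065 0.1935 0.008 ]
[0.6988 0.2068 0.008 ]
[0.6877 0.2784 0.008 ]
handle top ctr(z.135)
[0.6444 0.272  0.135 ]
[0.6293 0.2705 0.135 ]
[0.6562 0.1864 0.135 ]
[0.6411 0.1845 0.135 ]
[0.649  0.1843 0.135 ]
[0.6787 0.1774 0.135 ]
[0.6365 0.2758 0.135 ]
[0.6671 0.2688 0.135 ]
```

```bash
cat >> h.py <<'E'
import cv2
def box(x,y,yaw,lx,ly,z0,z1):
    c,n=np.cos(yaw),np.sin(yaw);P=[]
    for z in(z0,z1):
        for a,b in((-1,-1),(1,-1),(1,1),(-1,1)):
            P.append([x+c*a*lx/2-n*b*ly/2,y+n*a*lx/2+c*b*ly/2,z])
    return np.array(P)
E=[(0,1),(1,2),(2,3),(3,0),(4,5),(5,6),(6,7),(7,4),(0,4),(1,5),(2,6),(3,7)]
def crop(c,im,x0,y0,w,h,s,boxes=(),lines=(),ticks=10):
    a=cv2.resize(im[y0:y0+h,x0:x0+w,::-1],None,fx=s,fy=s,interpolation=cv2.INTER_CUBIC)
    q=lambda p:tuple(int(round(t)) for t in ((p-[x0,y0]+.5)*s-.5))
    for B in boxes:
        p=proj(c,B)
        for i,j in E:cv2.line(a,q(p[i]),q(p[j]),(255,0,255),1)
    for L in lines:
        p=proj(c,L)
        for i in range(len(p)-1):cv2.line(a,q(p[i]),q(p[i+1]),(0,255,0),1)
    for i in range(0,w,ticks):cv2.putText(a,str(x0+i),(int(i*s),8),0,.3,(255,255,0))
    for i in range(0,h,ticks):cv2.putText(a,str(y0+i),(0,int(i*s)+3),0,.3,(255,255,0))
    return a
E
python3 - <<'E'
from h import *
B=[box(.6428,.2286,.138,.016,.09,.105,.135),box(.6463,.235,.138,.07,.056,.0,.105)]
ims=[cv2.imread(f"pics/{c}0.png")[:,:,::-1] for c in("scene","top")]
a=crop("scene",ims[0],338,165,88,88,4.7,B);b=crop("top",ims[1],153,165,80,132,4.5,B)
H=max(len(a),len(b));f=lambda a:cv2.copyMakeBorder(a,0,H-len(a),0,0,0)
o=np.hstack([f(a),f(b)]);print(o.shape);cv2.imwrite("pics/ov1.png",o)
E
```

```text
(594, 774, 3)
```

View pics/ov1.png

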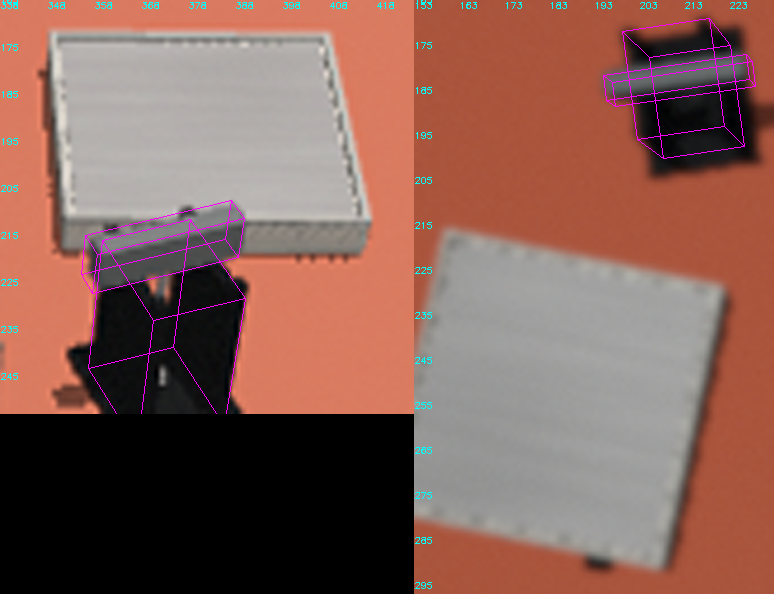

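```bash
python3 - <<'E'
from h import *
s=lambda x,y,a,b,z:("scene",(x+.5)/4.7+337.5,(y+.5)/4.7+164.5,a,b,z)
t=lambda x,y,a,b,z:("top",(x-414+.5)/4.5+152.5,(y+.5)/4.5+164.5,a,b,z)
h=.095
P=[s(50,33,-h,-h,.034),s(328,33,-h,h,.034),s(370,218,h,h,.034),s(60,218,h,-h,.034),t(446,229,h,h,.034),t(727,288,h,-h,.034),t(668,570,-h,-h,.034)]
x,r=fit(P,[.4,.3,-.2]);print("plate",x.round(4),r)
H=[t(605,78,.008,.045,.135),t(750,58,.008,-.045,.135),t(751,78,-.008,-.045,.135),t(608,97,-.008,.045,.135),s(97,240,-.008,-.045,.135),s(238,205,-.008,.045,.135),s(97,291,.008,-.045,.105),s(242,256,.008,.045,.105)]
for q in(H,H[:4],H[4:]):
    x,r=fit(q,[.643,.229,.14]);print("hook",x.round(4),r)
o,R,g=pose();print(g,R.round(3))
E
```

```text
plate [ 0.4446  0.3236 -0.2116] [[-1.1, -0.4], [-0.4, 0.2], [-0.3, 0.8], [0.3, 0.0], [0.0, 0.1], [-0.4, -0.3], [-1.0, 0.2]]
hook [0.6435 0.2296 0.1289] [[-0.8, -1.1], [-1.2, -1.1], [-0.7, 0.1], [-0.8, 0.3], [-2.2, -1.0], [-1.0, -0.8], [-0.6, 0.4], [-0.5, 0.5]]
hook [0.6421 0.2272 0.1244] [[0.1, -0.7], [-0.3, -0.6], [0.2, 0.6], [0.1, 0.7]]
hook [0.6447 0.232  0.1411] [[-1.1, -0.7], [-0.1, -0.7], [0.5, 0.7], [0.5, 0.6]]
[0.26946532 0.56388339 0.24998179] [[-0.902  0.431 -0.   ]
 [ 0.431  0.902 -0.   ]
 [-0.    -0.    -1.   ]]
```

```bash
python3 -m creep '[[1,0,0,0,0,0,7.6],[1,0,0,0,0,0,7.6],[1,0,0,0,0,0,7.6],[1,0,0,0,0,0,7.6],[1,0,0,0,0,0,7.6],[1,0,0,0,0,0,7.6],[1,0,0,0,0,0,7.6],[1,0,0,0,0,0,3.9]]'
python3 -m creep '[[1,-0.0253,0.0219,0,0,0,0],[1,-0.0253,0.0219,0,0,0,0],[1,-0.0253,0.0219,0,0,0,0],[1,-0.0253,0.0219,0,0,0,0],[1,-0.0253,0.0219,0,0,0,0],[1,-0.0253,0.0219,0,0,0,0],[1,-0.0253,0.0219,0,0,0,0],[1,-0.0253,0.0219,0,0,0,0],[1,-0.0253,0.0219,0,0,0,0],[1,-0.0253,0.0219,0,0,0,0],[1,-0.0253,0.0219,0,0,0,0],[1,-0.0253,0.0219,0,0,0,0],[1,-0.0253,0.0219,0,0,0,0],[1,-0.0253,0.0219,0,0,0,0],[1,-0.0253,0.0219,0,0,0,0],[1,0,0,0,0,0,0]]' 
cat >> h.py <<'E'
def need(xyz,yaw_y):  # grasp-point target, desired yaw(deg) of tool y; prints shift in CURRENT tool axes + turn about tool z
    o,R,g=pose();d=R.T@(np.array(xyz)-g);yaw=np.degrees(np.arctan2(R[1,1],R[0,1]))
    c=np.radians(yaw_y);Rn=np.array([[-np.sin(c),np.cos(c),0],[np.cos(c),np.sin(c),0],[0,0,-1]])
    print("t",round(o["t"],1),"g",g.round(4),"yaw",yaw.round(2),"tilt",R[:2,2].round(4),"shift cur axes",d.round(4),"shift in turned axes",(Rn.T@(np.array(xyz)-g)).round(4),"turn z",round(yaw-yaw_y,2),"F",o["contact_force"].round(1),"open",round(o["opening"],4))
E
python3 -c "
from h import *
need([.6435,.2296,.124],7.4)"
```

```text
t: 1.9
tool_pos: [0.2695, 0.5639, 0.2313]
tool_rot: [-2.079, -2.355, -0.0]
contact_force: [-1.2, 0.4, 0.2]
opening: 0.0855
t: 3.5
tool_pos: [0.6462, 0.2265, 0.231]
tool_rot: [2.078, 2.354, -0.001]
contact_force: [-0.6, 0.7, -0.7]
opening: 0.0853
t 3.5 g [0.6462 0.2265 0.2497] yaw 7.12 tilt [ 0.0006 -0.0011] shift cur axes [ 0.0035 -0.0024  0.1257] shift in turned axes [ 0.0034 -0.0023  0.1257] turn z -0.28 F [-0.6  0.7 -0.7] open 0.0853
```

```bash
python3 -m creep '[[1,0.0034,-0.0023,0.02,0,0,-0.3],[1,0,0,0.02,0,0,0],[1,0,0,0.02,0,0,0],[1,0,0,0.02,0,0,0],[1,0,0,0.016,0,0,0],[1,0,0,0.013,0,0,0],[1,0,0,0.01,0,0,0],[1,0,0,0.0067,0,0,0],[1,0,0,0,0,0,0],[0,0,0,0,0,0,0],[0,0,0,0,0,0,0],[0,0,0,0,0,0,0],[0,0,0,0,0,0,0],[0,0,0,0,0,0,0],[0,0,0,0,0,0,0],[0,0,0,0,0,0,0],[0,0,0,0,0,0,0],[0,0,0,0,0,0,0]]' 60
python3 -c "
from h import *
need([.6435,.2296,.124],7.4)"
```

```text
t: 5.3
tool_pos: [0.6416, 0.2328, 0.1063]
tool_rot: [2.068, 2.364, 0.001]
contact_force: [-0.5, -0.2, 5.2]
opening: 0.0152
t 5.3 g [0.6416 0.2328 0.125 ] yaw 7.66 tilt [0.0011 0.0002] shift cur axes [-0.0034  0.0015  0.001 ] shift in turned axes [-0.0034  0.0015  0.001 ] turn z 0.26 F [-0.5 -0.2  5.2] open 0.0152
```

```bash
python3 -m creep '[[0,0,0,-0.005,0,0,0],[0,0,0,-0.01,0,0,0],[0,0,0,-0.02,0,0,0],[0,0,0,-0.025,0,0,0],[0,0,0,-0.025,0,0,0],[0,0,0,-0.025,0,0,0],[0,0,0,-0.025,0,0,0],[0,0,0,-0.01,0,0,0],[0,0,0,0,0,0,0],[0,0,0,0,0,0,0],[0,0,0,0,0,0,0]]'
python3 - <<'E'
from h import *
need([.6416,.2328,.270],7.4)
o,R,g=pose()
ims=[get_image(c) for c in("scene","top")]
B=[box(g[0],g[1],.13,.016,.09,g[2]-.019,g[2]+.011)]
L=[[[g[0],g[1],g[2]-.02],[g[0],g[1],g[2]-.099],[g[0]+.013,g[1]+.0017,g[2]-.099],[g[0]+.013,g[1]+.0017,g[2]-.09]]]
a=crop("scene",ims[0],330,160,76,110,5.2,B,L);b=crop("top",ims[1],180,140,70,110,5.2,B,L)
cv2.imwrite("pics/ov2.png",np.hstack([a,b]))
E
```

```text
t: 6.4
tool_pos: [0.6402, 0.2324, 0.2481]
tool_rot: [-2.067, -2.363, 0.005]
contact_force: [1.1, -0.8, -0.4]
opening: 0.015
t 6.4 g [0.6403 0.2324 0.2668] yaw 7.66 tilt [-0.0037 -0.0009] shift cur axes [ 0.0002  0.0013 -0.0032] shift in turned axes [ 0.0002  0.0014 -0.0032] turn z 0.26 F [ 1.1 -0.8 -0.4] open 0.015
```

View pics/ov2.png

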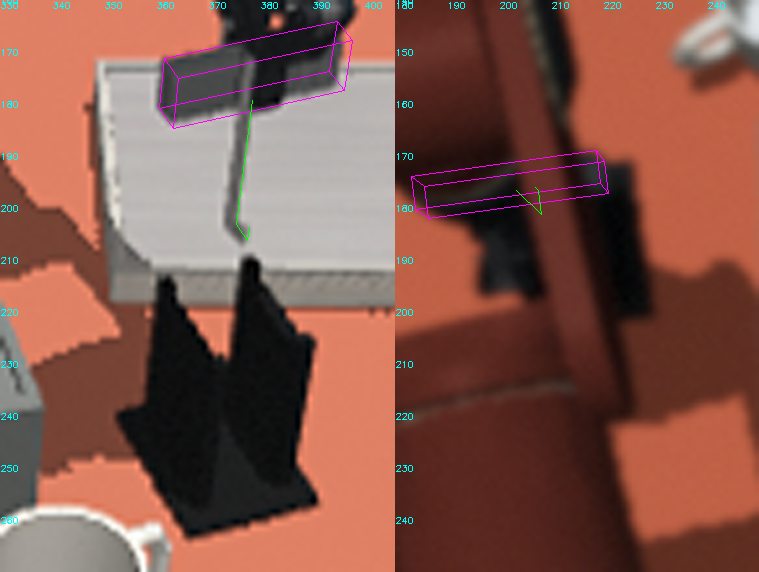

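```bash
cat >> h.py <<'E'
def hook(C,th,back):  # grasp-point xy so that the shank axis is `back` behind C along th (deg)
    c,n=np.cos(np.radians(th)),np.sin(np.radians(th))
    return np.array([C[0]-back*c-.003*n,C[1]-back*n+.003*c])
E
python3 -c "
from h import *
need([*hook((.581,-.005),-0.6,.022),.267],-.6)"
```

```text
t 6.5 g [0.6405 0.2325 0.2672] yaw 7.65 tilt [-0.0031 -0.0008] shift cur axes [-0.2213 -0.1119  0.0006] shift in turned axes [-2.351e-01 -7.900e-02  2.000e-04] turn z 8.25 F [ 0.3  0.3 -0.7] open 0.0152
```

```bash
python3 -m creep '[[0,0,0,0,0,0,4.1],[0,0,0,0,0,0,4.15],[0,-0.01,-0.004,0,0,0,0],[0,-0.02,-0.0067,0,0,0,0],[0,-0.02,-0.0067,0,0,0,0],[0,-0.02,-0.0067,0,0,0,0],[0,-0.02,-0.0067,0,0,0,0],[0,-0.02,-0.0067,0,0,0,0],[0,-0.02,-0.0067,0,0,0,0],[0,-0.02,-0.0067,0,0,0,0],[0,-0.02,-0.0067,0,0,0,0],[0,-0.02,-0.0067,0,0,0,0],[0,-0.02,-0.0067,0,0,0,0],[0,-0.02,-0.0067,0,0,0,0],[0,-0.005,-0.0013,0,0,0,0],[0,0,0,0,0,0,0],[0,0,0,0,0,0,0],[0,0,0,0,0,0,0],[0,0,0,0,0,0,0]]'
python3 -c "
from h import *
need([*hook((.581,-.005),-0.6,.022),.1585],-.6)"
```

```text
t: 8.4
tool_pos: [0.5599, -0.0008, 0.2505]
tool_rot: [-2.231, -2.211, -0.0]
contact_force: [-0.5, -0.9, -2.0]
opening: 0.015
t 8.4 g [ 0.5599 -0.0008  0.2692] yaw -0.52 tilt [-0.0001  0.0002] shift cur axes [-0.001  -0.0008  0.1107] shift in turned axes [-0.001  -0.0008  0.1107] turn z 0.08 F [-0.5 -0.9 -2. ] open 0.015
```

```bash
python3 -m creep '[[0,-0.001,-0.0008,0.01,0,0,0],[0,0,0,0.015,0,0,0],[0,0,0,0.015,0,0,0],[0,0,0,0.015,0,0,0],[0,0,0,0.015,0,0,0],[0,0,0,0.01,0,0,0],[0,0,0,0.01,0,0,0],[0,0,0,0.01,0,0,0],[0,0,0,0.0057,0,0,0],[0,0,0,0.005,0,0,0],[0,0,0,0,0,0,0],[0,0,0,0,0,0,0],[0,0,0,0,0,0,0]]'
python3 -c "
from h import *
need([*hook((.581,-.005),-0.6,.003),.1585],-.6)"
```

```text
t: 9.7
tool_pos: [0.5594, -0.0025, 0.1406]
tool_rot: [2.232, 2.209, 0.001]
contact_force: [0.1, -0.2, -0.7]
opening: 0.0153
t 9.7 g [ 0.5593 -0.0025  0.1593] yaw -0.59 tilt [ 0.0012 -0.0001] shift cur axes [0.0008 0.0187 0.0008] shift in turned axes [0.0008 0.0187 0.0008] turn z 0.01 F [ 0.1 -0.2 -0.7] open 0.0153
```

Advance, then lift.

```bash
python3 -m creep '[[0,0,0.004,0,0,0,0],[0,0,0.004,0,0,0,0],[0,0,0.004,0,0,0,0],[0,0,0.003,0,0,0,0],[0,0,0.0025,0,0,0,0],[0,0,0.0015,0,0,0,0],[0,0,0,0,0,0,0],[0,0,0,0,0,0,0]]'
python3 -m creep '[[0,0,0,-0.003,0,0,0],[0,0,0,-0.005,0,0,0],[0,0,0,-0.005,0,0,0],[0,0,0,-0.008,0,0,0],[0,0,0,-0.01,0,0,0],[0,0,0,-0.015,0,0,0],[0,0,0,-0.02,0,0,0],[0,0,0,-0.02,0,0,0],[0,0,0,-0.02,0,0,0],[0,0,0,-0.02,0,0,0],[0,0,0,-0.015,0,0,0],[0,0,0,-0.01,0,0,0],[0,0,0,-0.008,0,0,0],[0,0,0,-0.003,0,0,0],[0,0,0,0,0,0,0],[0,0,0,0,0,0,0],[0,0,0,0,0,0,0]]'
python3 - <<'E'
from h import *
need([*hook((.4776,.2725),-0.6,.0055),.322],-.6)
im=get_image("scene");cv2.imwrite("pics/lift1.png",crop("scene",im,240,120,110,110,5))
E
```

```text
t: 10.5
tool_pos: [0.5779, -0.0027, 0.1398]
tool_rot: [-2.233, -2.21, 0.0]
contact_force: [1.0, -0.2, -1.3]
opening: 0.0148
t: 12.2
tool_pos: [0.5775, -0.0026, 0.3008]
tool_rot: [-2.232, -2.209, 0.002]
contact_force: [0.6, -0.2, -2.6]
opening: 0.0155
t 12.2 g [ 0.5776 -0.0026  0.3195] yaw -0.59 tilt [-0.0018  0.0002] shift cur axes [ 0.2771 -0.1083 -0.0023] shift in turned axes [ 0.2771 -0.1083 -0.0025] turn z 0.01 F [ 0.6 -0.2 -2.6] open 0.0155
```

View pics/lift1.png

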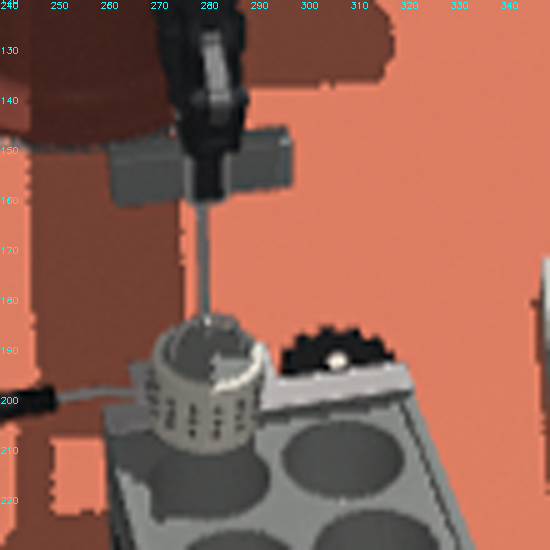

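```bash
python3 -m creep '[[0,0.0035,-0.0014,0,0,0,0],[0,0.0069,-0.0027,0,0,0,0],[0,0.0104,-0.0041,0,0,0,0],[0,0.0139,-0.0054,0,0,0,0],[0,0.0173,-0.0068,0,0,0,0],[0,0.0173,-0.0068,0,0,0,0],[0,0.0173,-0.0068,0,0,0,0],[0,0.0173,-0.0068,0,0,0,0],[0,0.0173,-0.0068,0,0,0,0],[0,0.0173,-0.0068,0,0,0,0],[0,0.0173,-0.0068,0,0,0,0],[0,0.0173,-0.0068,0,0,0,0],[0,0.0173,-0.0068,0,0,0,0],[0,0.0173,-0.0068,0,0,0,0],[0,0.0173,-0.0068,0,0,0,0],[0,0.0173,-0.0068,0,0,0,0],[0,0.0139,-0.0054,0,0,0,0],[0,0.0104,-0.0041,0,0,0,0],[0,0.0069,-0.0027,0,0,0,0],[0,0.0035,-0.0014,0,0,0,0]]'
python3 -m creep '[[0,0,0,0,0,0,0],[0,0,0,0,0,0,0],[0,0,0,0,0,0,0],[0,0,0,0,0,0,0],[0,0,0,0.005,0,0,0],[0,0,0,0.01,0,0,0],[0,0,0,0.01,0,0,0],[0,0,0,0.01,0,0,0],[0,0,0,0.01,0,0,0],[0,0,0,0.01,0,0,0],[0,0,0,0.01,0,0,0],[0,0,0,0.01,0,0,0],[0,0,0,0.01,0,0,0],[0,0,0,0.01,0,0,0],[0,0,0,0.008,0,0,0],[0,0,0,0.005,0,0,0],[0,0,0,0,0,0,0],[0,0,0,0,0,0,0],[0,0,0,0,0,0,0],[0,0,0,0,0,0,0]]'
python3 - <<'E'
from h import *
need([*hook((.4776,.2725),-0.6,.0055),.1955],-.6)
E
```

```text
t: 14.25
tool_pos: [0.4717, 0.276, 0.3019]
tool_rot: [2.232, 2.21, -0.0]
contact_force: [-0.2, -0.7, -2.8]
opening: 0.0151
t: 16.25
tool_pos: [0.4723, 0.2756, 0.1946]
tool_rot: [2.233, 2.21, 0.002]
contact_force: [0.5, 0.3, -2.0]
opening: 0.0152
t 16.2 g [0.4723 0.2756 0.2133] yaw -0.59 tilt [0.0011 0.0005] shift cur axes [-0.     -0.0002  0.0178] shift in turned axes [-0.     -0.0002  0.0178] turn z 0.01 F [ 0.5  0.3 -2. ] open 0.0152
```

```bash
python3 -m creep '[[0,0,0,0.003,0,0,0],[0,0,0,0.003,0,0,0],[0,0,0,0.003,0,0,0],[0,0,0,0.0015,0,0,0],[0,0,0,0.0015,0,0,0],[0,0,0,0.0015,0,0,0],[0,0,0,0.0015,0,0,0],[0,0,0,0.0015,0,0,0],[0,0,0,0.0015,0,0,0],[0,0,0,0.0015,0,0,0],[0,0,0,0.0015,0,0,0],[0,0,0,0.0015,0,0,0],[0,0,0,0.002,0,0,0],[0,0,0,0.002,0,0,0],[0,0,0,0.002,0,0,0],[0,0,0,0.002,0,0,0],[0,0,0,0,0,0,0],[0,0,0,0,0,0,0]]'
python3 - <<'E'
from h import *
need([*hook((.4776,.2725),-0.6,.0055),.1825],-.6)
im=get_image("scene");cv2.imwrite("pics/put1.png",crop("scene",im,335,120,95,110,5))
E
```

```text
t: 18.05
tool_pos: [0.472, 0.2754, 0.1634]
tool_rot: [-2.233, -2.21, 0.0]
contact_force: [0.6, -0.5, -0.7]
opening: 0.0152
t 18.1 g [0.472  0.2754 0.1821] yaw -0.59 tilt [-0.0001 -0.    ] shift cur axes [ 0.0001  0.0002 -0.0004] shift in turned axes [ 0.0001  0.0002 -0.0004] turn z 0.01 F [ 0.6 -0.5 -0.7] open 0.0152
```

View pics/put1.png

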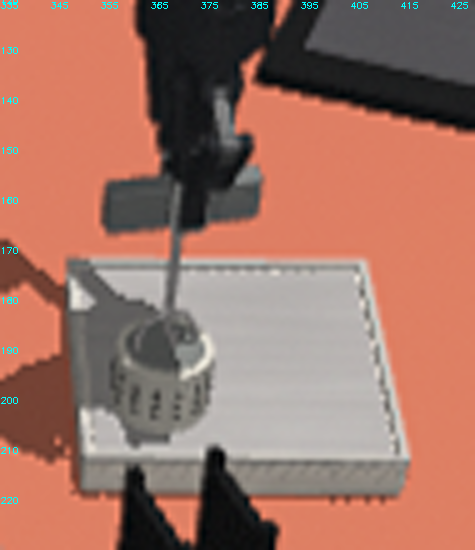

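```bash
python3 -m creep '[[0,0,-0.003,0,0,0,0],[0,0,-0.004,0,0,0,0],[0,0,-0.005,0,0,0,0],[0,0,-0.004,0,0,0,0],[0,0,-0.004,0,0,0,0],[0,0,0,0,0,0,0],[0,0,0,0,0,0,0],[0,0,0,-0.005,0,0,0],[0,0,0,-0.01,0,0,0],[0,0,0,-0.015,0,0,0],[0,0,0,-0.02,0,0,0],[0,0,0,-0.02,0,0,0],[0,0,0,-0.015,0,0,0],[0,0,0,0,0,0,6],[0,0,0,0,0,0,8],[0,0,0,0,0,0,5.6],[0,0,0,0,0,0,0],[0,0,0,0,0,0,0]]'
python3 - <<'E'
from h import *
need([*hook((.5785,.068),-20.2,.022),.267],-20.2)
E
```

```text
t: 19.9
tool_pos: [0.4521, 0.2757, 0.249]
tool_rot: [2.575, 1.8, 0.001]
contact_force: [0.2, 0.3, -1.4]
opening: 0.015
t 19.9 g [0.4521 0.2757 0.2677] yaw -20.08 tilt [0.0006 0.0003] shift cur axes [-0.1486  0.168   0.0007] shift in turned axes [-0.1483  0.1683  0.0007] turn z 0.12 F [ 0.2  0.3 -1.4] open 0.015
```

```bash
python3 -m creep '[[0,-0.0041,0.0047,0,0,0,0],[0,-0.0082,0.0093,0,0,0,0],[0,-0.0124,0.014,0,0,0,0],[0,-0.0124,0.014,0,0,0,0],[0,-0.0124,0.014,0,0,0,0],[0,-0.0124,0.014,0,0,0,0],[0,-0.0124,0.014,0,0,0,0],[0,-0.0124,0.014,0,0,0,0],[0,-0.0124,0.014,0,0,0,0],[0,-0.0124,0.014,0,0,0,0],[0,-0.0124,0.014,0,0,0,0],[0,-0.0124,0.014,0,0,0,0],[0,-0.0082,0.0093,0,0,0,0],[0,-0.0041,0.0047,0,0,0,0],[0,0,0,0,0,0,0],[0,0,0,0,0,0,0]]'
python3 -m creep '[[0,0,0,0.01,0,0,0],[0,0,0,0.015,0,0,0],[0,0,0,0.015,0,0,0],[0,0,0,0.015,0,0,0],[0,0,0,0.015,0,0,0],[0,0,0,0.01,0,0,0],[0,0,0,0.01,0,0,0],[0,0,0,0.01,0,0,0],[0,0,0,0.006,0,0,0],[0,0,0,0.003,0,0,0],[0,0,0,0,0,0,0],[0,0,0,0,0,0,0],[0,0,0,0,0,0,0]]'
python3 - <<'E'
from h import *
need([*hook((.5785,.068),-20.2,.003),.1585],-20.2)
E
```

```text
t: 21.5
tool_pos: [0.5582, 0.0784, 0.2483]
tool_rot: [-2.576, -1.798, 0.0]
contact_force: [0.2, 0.1, -1.7]
opening: 0.0152
t: 22.8
tool_pos: [0.5588, 0.0782, 0.1402]
tool_rot: [2.576, 1.797, 0.002]
contact_force: [1.2, 0.3, -1.3]
opening: 0.0152
t 22.8 g [0.5588 0.0782 0.1589] yaw -20.19 tilt [ 0.0013 -0.    ] shift cur axes [0.0003 0.019  0.0004] shift in turned axes [0.0003 0.019  0.0004] turn z 0.01 F [ 1.2  0.3 -1.3] open 0.0152
```

```bash
cat >> h.py <<'E'
def hung():  # fraction of light grey pixels where a hung drum should show, and the time-averaged Fz
    o,R,g=pose();P=g-.003*R[:,0]+.0055*R[:,1]+[0,0,-.1435]
    im=get_image("scene");u,v=proj("scene",P).round().astype(int)
    p=im[v-4:v+5,u-7:u+8].reshape(-1,3).astype(int);s=p.max(1)-p.min(1)
    print("hung frac",((s<45)&(p.max(1)>90)).mean().round(2),"mean",p.mean(0).round(),"Fz",o["contact_force"][2].round(1))
E
python3 -m creep '[[0,0,0.004,0,0,0,0],[0,0,0.004,0,0,0,0],[0,0,0.004,0,0,0,0],[0,0,0.003,0,0,0,0],[0,0,0.0025,0,0,0,0],[0,0,0.0015,0,0,0,0],[0,0,0,0,0,0,0],[0,0,0,0,0,0,0]]'
python3 -m creep '[[0,0,0,-0.003,0,0,0],[0,0,0,-0.005,0,0,0],[0,0,0,-0.005,0,0,0],[0,0,0,-0.008,0,0,0],[0,0,0,-0.01,0,0,0],[0,0,0,-0.015,0,0,0],[0,0,0,-0.02,0,0,0],[0,0,0,-0.02,0,0,0],[0,0,0,-0.02,0,0,0],[0,0,0,-0.02,0,0,0],[0,0,0,-0.015,0,0,0],[0,0,0,-0.01,0,0,0],[0,0,0,-0.008,0,0,0],[0,0,0,-0.003,0,0,0],[0,0,0,0,0,0,0],[0,0,0,0,0,0,0],[0,0,0,0,0,0,0]]'
python3 - <<'E'
from h import *
hung();need([*hook((.3935,.2906),-20.2,.0055),.32],-20.2)
E
```

```text
t: 23.6
tool_pos: [0.576, 0.0717, 0.1392]
tool_rot: [-2.576, -1.797, 0.001]
contact_force: [-0.6, -0.1, -1.1]
opening: 0.0151
t: 25.3
tool_pos: [0.5758, 0.0716, 0.3003]
tool_rot: [-2.576, -1.797, 0.002]
contact_force: [0.1, 0.1, -1.1]
opening: 0.015
hung frac 0.89 mean [133. 131. 125.] Fz -1.1
t 25.4 g [0.5759 0.0716 0.3191] yaw -20.19 tilt [-0.0017  0.    ] shift cur axes [ 0.1456 -0.2523 -0.0006] shift in turned axes [ 0.1455 -0.2523 -0.0009] turn z 0.01 F [ 0.1  1.1 -2.9] open 0.0151
```

```bash
python3 -m creep '[[0,0.0018,-0.0032,0,0,0,0],[0,0.0036,-0.0063,0,0,0,0],[0,0.0055,-0.0095,0,0,0,0],[0,0.0073,-0.0126,0,0,0,0],[0,0.0091,-0.0158,0,0,0,0],[0,0.0091,-0.0158,0,0,0,0],[0,0.0091,-0.0158,0,0,0,0],[0,0.0091,-0.0158,0,0,0,0],[0,0.0091,-0.0158,0,0,0,0]]'; python3 -c "
from h import *
hung()"
python3 -m creep '[[0,0.0091,-0.0158,0,0,0,0],[0,0.0091,-0.0158,0,0,0,0],[0,0.0091,-0.0158,0,0,0,0],[0,0.0091,-0.0158,0,0,0,0],[0,0.0091,-0.0158,0,0,0,0],[0,0.0091,-0.0158,0,0,0,0],[0,0.0091,-0.0158,0,0,0,0],[0,0.0073,-0.0126,0,0,0,0],[0,0.0055,-0.0095,0,0,0,0],[0,0.0036,-0.0063,0,0,0,0],[0,0.0018,-0.0032,0,0,0,0],[0,0,0,0,0,0,0],[0,0,0,0,0,0,0],[0,0,0,0,0,0,0],[0,0,0,0,0,0,0],[0,0,0,0,0,0,0]]'; python3 -c "
from h import *
hung();need([*hook((.3935,.2906),-20.2,.0055),.1955],-20.2)"
```

```text
t: 26.25
tool_pos: [0.4932, 0.1709, 0.3015]
tool_rot: [2.576, 1.798, 0.0]
contact_force: [-0.1, 0.1, -2.0]
opening: 0.015
hung frac 0.88 mean [130. 128. 122.] Fz -2.0
t: 27.9
tool_pos: [0.3894, 0.2953, 0.3014]
tool_rot: [2.577, 1.797, -0.0]
contact_force: [0.6, -1.0, -2.2]
opening: 0.0152
hung frac 0.9 mean [128. 126. 120.] Fz -2.2
t 27.9 g [0.3894 0.2954 0.3201] yaw -20.22 tilt [ 0.0001 -0.    ] shift cur axes [-0.      0.      0.1246] shift in turned axes [-0.      0.      0.1246] turn z -0.02 F [-0.3  0.3 -2.5] open 0.0152
```

```bash
python3 -m creep '[[0,0,0,0.005,0,0,0],[0,0,0,0.01,0,0,0],[0,0,0,0.01,0,0,0],[0,0,0,0.01,0,0,0],[0,0,0,0.01,0,0,0],[0,0,0,0.01,0,0,0],[0,0,0,0.01,0,0,0],[0,0,0,0.01,0,0,0],[0,0,0,0.01,0,0,0],[0,0,0,0.01,0,0,0],[0,0,0,0.008,0,0,0],[0,0,0,0.005,0,0,0],[0,0,0,0,0,0,0],[0,0,0,0.003,0,0,0],[0,0,0,0.003,0,0,0],[0,0,0,0.003,0,0,0]]'
python3 -m creep '[[0,0,0,0.0015,0,0,0],[0,0,0,0.0015,0,0,0],[0,0,0,0.0015,0,0,0],[0,0,0,0.0015,0,0,0],[0,0,0,0.0015,0,0,0],[0,0,0,0.0015,0,0,0],[0,0,0,0.0015,0,0,0],[0,0,0,0.0015,0,0,0],[0,0,0,0.0015,0,0,0],[0,0,0,0.002,0,0,0],[0,0,0,0.002,0,0,0],[0,0,0,0.002,0,0,0],[0,0,0,0.002,0,0,0],[0,0,0,0,0,0,0],[0,0,0,0,0,0,0]]'
python3 -c "
from h import *
need([*hook((.3935,.2906),-20.2,.0055),.1825],-20.2)"
python3 -m creep '[[0,0,-0.003,0,0,0,0],[0,0,-0.004,0,0,0,0],[0,0,-0.005,0,0,0,0],[0,0,-0.004,0,0,0,0],[0,0,-0.004,0,0,0,0],[0,0,0,0,0,0,0],[0,0,0,0,0,0,0],[0,0,0,-0.005,0,0,0],[0,0,0,-0.01,0,0,0],[0,0,0,-0.015,0,0,0],[0,0,0,-0.02,0,0,0],[0,0,0,-0.02,0,0,0],[0,0,0,-0.015,0,0,0],[0,0,0,0,0,0,-7.5],[0,0,0,0,0,0,-7.5],[0,0,0,0,0,0,-7.5],[0,0,0,0,0,0,-7.7],[0,0,0,0,0,0,0],[0,0,0,0,0,0,0]]'
python3 - <<'E'
from h import *
need([*hook((.655,-.004),10,.022),.267],10)
E
```

```text
t: 29.55
tool_pos: [0.3894, 0.2956, 0.1846]
tool_rot: [2.576, 1.798, 0.001]
contact_force: [0.1, 0.2, -2.2]
opening: 0.0153
t: 31.05
tool_pos: [0.3892, 0.2955, 0.1628]
tool_rot: [2.576, 1.798, -0.0]
contact_force: [0.2, 0.3, 0.1]
opening: 0.0149
t 31.1 g [0.3892 0.2955 0.1815] yaw -20.19 tilt [-0.0001 -0.0001] shift cur axes [-0.0001  0.0003 -0.001 ] shift in turned axes [-0.0001  0.0003 -0.001 ] turn z 0.01 F [0.2 0.3 0.1] open 0.0149
t: 32.95
tool_pos: [0.3706, 0.3025, 0.2486]
tool_rot: [2.022, 2.404, 0.001]
contact_force: [0.7, 0.5, -0.6]
opening: 0.0151
t 33.0 g [0.3706 0.3025 0.2673] yaw 9.85 tilt [0.0006 0.0004] shift cur axes [-3.477e-01  2.058e-01  3.000e-04] shift in turned axes [-3.482e-01  2.049e-01  3.000e-04] turn z -0.15 F [ 0.7  0.5 -0.6] open 0.0151
```

```bash
python3 -m creep '[[0,-0.0044,0.0026,0,0,0,-0.15],[0,-0.0087,0.0051,0,0,0,0],[0,-0.0131,0.0077,0,0,0,0],[0,-0.0174,0.0102,0,0,0,0],[0,-0.0218,0.0128,0,0,0,0],[0,-0.0218,0.0128,0,0,0,0],[0,-0.0218,0.0128,0,0,0,0],[0,-0.0218,0.0128,0,0,0,0],[0,-0.0218,0.0128,0,0,0,0],[0,-0.0218,0.0128,0,0,0,0],[0,-0.0218,0.0128,0,0,0,0],[0,-0.0218,0.0128,0,0,0,0],[0,-0.0218,0.0128,0,0,0,0],[0,-0.0218,0.0128,0,0,0,0],[0,-0.0218,0.0128,0,0,0,0],[0,-0.0218,0.0128,0,0,0,0],[0,-0.0174,0.0102,0,0,0,0],[0,-0.0131,0.0077,0,0,0,0],[0,-0.0087,0.0051,0,0,0,0],[0,-0.0044,0.0026,0,0,0,0]]'
python3 -m creep '[[0,0,0,0,0,0,0],[0,0,0,0,0,0,0],[0,0,0,0,0,0,0]]'
python3 - <<'E'
from h import *
need([*hook((.655,-.004),10,.022),.1585],10)
E
```

```text
t: 34.95
tool_pos: [0.6339, -0.0054, 0.2478]
tool_rot: [-2.016, -2.409, 0.0]
contact_force: [-0.1, -0.6, -0.3]
opening: 0.0149
t: 35.25
tool_pos: [0.6332, -0.0041, 0.248]
tool_rot: [-2.015, -2.41, -0.0]
contact_force: [0.3, -0.8, -0.4]
opening: 0.0153
t 35.2 g [ 0.6332 -0.0041  0.2667] yaw 10.21 tilt [-0.      0.0001] shift cur axes [-0.0007 -0.0005  0.1082] shift in turned axes [-0.0007 -0.0005  0.1082] turn z 0.21 F [ 0.3 -0.8 -0.4] open 0.0153
```

```bash
python3 -m creep '[[0,-0.0007,0,0.01,0,0,0],[0,0,0,0.015,0,0,0],[0,0,0,0.015,0,0,0],[0,0,0,0.015,0,0,0],[0,0,0,0.015,0,0,0],[0,0,0,0.01,0,0,0],[0,0,0,0.01,0,0,0],[0,0,0,0.01,0,0,0],[0,0,0,0.005,0,0,0],[0,0,0,0.003,0,0,0],[0,0,0,0,0,0,0],[0,0,0,0,0,0,0]]'
python3 -m creep '[[0,0,0.004,0,0,0,0],[0,0,0.004,0,0,0,0],[0,0,0.004,0,0,0,0],[0,0,0.003,0,0,0,0],[0,0,0.0025,0,0,0,0],[0,0,0.0015,0,0,0,0],[0,0,0,0,0,0,0],[0,0,0,0,0,0,0]]'
python3 -c "
from h import *
need([*hook((.655,-.004),10,.003),.1585],10)"
python3 -m creep '[[0,0,0,-0.003,0,0,0],[0,0,0,-0.005,0,0,0],[0,0,0,-0.005,0,0,0],[0,0,0,-0.008,0,0,0],[0,0,0,-0.01,0,0,0],[0,0,0,-0.015,0,0,0],[0,0,0,-0.02,0,0,0],[0,0,0,-0.02,0,0,0],[0,0,0,-0.02,0,0,0],[0,0,0,-0.02,0,0,0],[0,0,0,-0.015,0,0,0],[0,0,0,-0.01,0,0,0],[0,0,0,-0.008,0,0,0],[0,0,0,-0.003,0,0,0],[0,0,0,0,0,0,0],[0,0,0,0,0,0,0],[0,0,0,0,0,0,0]]'
python3 - <<'E'
from h import *
hung();need([*hook((.4116,.3747),10,.0055),.32],10)
E
```

```text
t: 36.45
tool_pos: [0.634, -0.0055, 0.1405]
tool_rot: [2.015, 2.409, 0.001]
contact_force: [-0.2, -0.2, -1.9]
opening: 0.015
t: 37.25
tool_pos: [0.6522, -0.0021, 0.1397]
tool_rot: [-2.016, -2.409, 0.0]
contact_force: [-0.0, 0.5, -1.3]
opening: 0.0153
t 37.2 g [ 0.6522 -0.0021  0.1584] yaw 10.16 tilt [-0.0005  0.    ] shift cur axes [ 0.0007 -0.0005 -0.0001] shift in turned axes [ 0.0007 -0.0005 -0.0001] turn z 0.16 F [-0.   0.5 -1.3] open 0.0153
t: 38.95
tool_pos: [0.652, -0.0021, 0.3007]
tool_rot: [-2.015, -2.408, 0.002]
contact_force: [-0.5, 0.0, -1.7]
opening: 0.0153
hung frac 0.81 mean [119. 117. 112.] Fz -1.7
t 39.0 g [ 0.652  -0.0021  0.3195] yaw 10.16 tilt [-0.0017  0.0002] shift cur axes [ 0.4163 -0.1757  0.    ] shift in turned axes [ 0.4158 -0.1769 -0.0005] turn z 0.16 F [ 0.3  0.  -2.6] open 0.0151
```

```bash
python3 -m creep '[[0,0.0035,-0.0015,0,0,0,0],[0,0.0069,-0.0029,0,0,0,0],[0,0.0104,-0.0044,0,0,0,0],[0,0.0139,-0.0059,0,0,0,0],[0,0.0173,-0.0073,0,0,0,0],[0,0.0173,-0.0073,0,0,0,0],[0,0.0173,-0.0073,0,0,0,0],[0,0.0173,-0.0073,0,0,0,0],[0,0.0173,-0.0073,0,0,0,0],[0,0.0173,-0.0073,0,0,0,0],[0,0.0173,-0.0073,0,0,0,0],[0,0.0173,-0.0073,0,0,0,0],[0,0.0173,-0.0073,0,0,0,0],[0,0.0173,-0.0073,0,0,0,0],[0,0.0173,-0.0073,0,0,0,0],[0,0.0173,-0.0073,0,0,0,0],[0,0.0173,-0.0073,0,0,0,0],[0,0.0173,-0.0073,0,0,0,0]]'
python3 -m creep '[[0,0.0173,-0.0073,0,0,0,0],[0,0.0173,-0.0073,0,0,0,0],[0,0.0173,-0.0073,0,0,0,0],[0,0.0173,-0.0073,0,0,0,0],[0,0.0173,-0.0073,0,0,0,0],[0,0.0173,-0.0073,0,0,0,0],[0,0.0139,-0.0059,0,0,0,0],[0,0.0104,-0.0044,0,0,0,0],[0,0.0069,-0.0029,0,0,0,0],[0,0.0035,-0.0015,0,0,0,0],[0,0,0,0,0,0,0],[0,0,0,0,0,0,0],[0,0,0,0,0,0,0],[0,0,0,0,0,0,0],[0,0,0,0,0,0,0]]'; python3 -c "
from h import *
hung();need([*hook((.4116,.3747),10,.0055),.1955],10)"
```

```text
t: 40.8
tool_pos: [0.4875, 0.251, 0.3019]
tool_rot: [2.016, 2.409, 0.0]
contact_force: [0.1, 0.9, -2.3]
opening: 0.0151
t: 42.3
tool_pos: [0.4066, 0.3756, 0.3019]
tool_rot: [2.017, 2.409, -0.0]
contact_force: [-0.2, 0.5, -2.4]
opening: 0.0151
hung frac 0.81 mean [115. 113. 107.] Fz -2.4
t 42.4 g [0.4066 0.3756 0.3206] yaw 10.13 tilt [ 0. -0.] shift cur axes [ 0.0012 -0.0007  0.1251] shift in turned axes [ 0.0012 -0.0007  0.1251] turn z 0.13 F [-0.5 -0.8 -2.9] open 0.0149
```

```bash
python3 -m creep '[[0,0.001,0,0.005,0,0,0],[0,0,0,0.01,0,0,0],[0,0,0,0.01,0,0,0],[0,0,0,0.01,0,0,0],[0,0,0,0.01,0,0,0],[0,0,0,0.01,0,0,0],[0,0,0,0.01,0,0,0],[0,0,0,0.01,0,0,0],[0,0,0,0.01,0,0,0],[0,0,0,0.01,0,0,0],[0,0,0,0.008,0,0,0],[0,0,0,0.005,0,0,0],[0,0,0,0,0,0,0],[0,0,0,0.003,0,0,0],[0,0,0,0.003,0,0,0],[0,0,0,0.003,0,0,0]]'
python3 -m creep '[[0,0,0,0.0015,0,0,0],[0,0,0,0.0015,0,0,0],[0,0,0,0.0015,0,0,0],[0,0,0,0.0015,0,0,0],[0,0,0,0.0015,0,0,0],[0,0,0,0.0015,0,0,0],[0,0,0,0.0015,0,0,0],[0,0,0,0.0015,0,0,0],[0,0,0,0.0015,0,0,0],[0,0,0,0.002,0,0,0],[0,0,0,0.002,0,0,0],[0,0,0,0.002,0,0,0],[0,0,0,0.002,0,0,0],[0,0,0,0,0,0,0],[0,0,0,0,0,0,0]]'
python3 -c "
from h import *
need([*hook((.4116,.3747),10,.0055),.1825],10)"
python3 -m creep '[[0,0,-0.003,0,0,0,0],[0,0,-0.004,0,0,0,0],[0,0,-0.005,0,0,0,0],[0,0,-0.004,0,0,0,0],[0,0,-0.004,0,0,0,0],[0,0,0,0,0,0,0],[0,0,0,0,0,0,0],[0,0,0,-0.005,0,0,0],[0,0,0,-0.01,0,0,0],[0,0,0,-0.015,0,0,0],[0,0,0,-0.02,0,0,0],[0,0,0,-0.02,0,0,0],[0,0,0,-0.015,0,0,0],[0,0,0,0,0,0,-6],[0,0,0,0,0,0,-6],[0,0,0,0,0,0,-4.9],[0,0,0,0,0,0,0],[0,0,0,0,0,0,0]]'
python3 - <<'E'
from h import *
need([*hook((.6538,.068),27,.022),.267],27)
E
```

```text
t: 43.95
tool_pos: [0.4065, 0.377, 0.1852]
tool_rot: [2.016, 2.409, 0.001]
contact_force: [0.5, -0.2, -3.2]
opening: 0.015
t: 45.45
tool_pos: [0.4062, 0.3767, 0.1632]
tool_rot: [-2.016, -2.409, 0.0]
contact_force: [-0.5, -0.3, -0.6]
opening: 0.0153
t 45.5 g [0.4062 0.3767 0.1819] yaw 10.15 tilt [-0.0002 -0.0002] shift cur axes [ 0.0001 -0.0006 -0.0006] shift in turned axes [ 0.0001 -0.0006 -0.0006] turn z 0.15 F [-0.5 -0.3 -0.6] open 0.0153
t: 47.25
tool_pos: [0.3867, 0.3734, 0.249]
tool_rot: [1.642, 2.678, 0.001]
contact_force: [0.4, 0.0, -1.2]
opening: 0.0153
t 47.2 g [0.3867 0.3734 0.2677] yaw 26.96 tilt [0.0005 0.0003] shift cur axes [-0.3903  0.0777  0.0007] shift in turned axes [-0.3903  0.0774  0.0007] turn z -0.04 F [ 0.4  0.  -1.2] open 0.0153
```

```bash
python3 -m creep '[[0,-0.0049,0.001,0,0,0,0],[0,-0.0098,0.0019,0,0,0,0],[0,-0.0146,0.0029,0,0,0,0],[0,-0.0195,0.0039,0,0,0,0],[0,-0.0244,0.0048,0,0,0,0],[0,-0.0244,0.0048,0,0,0,0],[0,-0.0244,0.0048,0,0,0,0],[0,-0.0244,0.0048,0,0,0,0],[0,-0.0244,0.0048,0,0,0,0],[0,-0.0244,0.0048,0,0,0,0],[0,-0.0244,0.0048,0,0,0,0],[0,-0.0244,0.0048,0,0,0,0],[0,-0.0244,0.0048,0,0,0,0],[0,-0.0244,0.0048,0,0,0,0],[0,-0.0244,0.0048,0,0,0,0],[0,-0.0244,0.0048,0,0,0,0],[0,-0.0195,0.0039,0,0,0,0],[0,-0.0146,0.0029,0,0,0,0],[0,-0.0098,0.0019,0,0,0,0],[0,-0.0049,0.001,0,0,0,0]]'
python3 -m creep '[[0,0,0,0,0,0,0],[0,0,0,0,0,0,0],[0,0,0,0,0,0,0]]'
python3 - <<'E'
from h import *
need([*hook((.6538,.068),27,.022),.1585],27)
E
```

```text
t: 49.25
tool_pos: [0.6331, 0.0599, 0.2483]
tool_rot: [-1.641, -2.679, 0.0]
contact_force: [0.0, -0.6, -1.5]
opening: 0.0151
t: 49.55
tool_pos: [0.6324, 0.0614, 0.2485]
tool_rot: [-1.639, -2.68, -0.0]
contact_force: [-0.0, 0.1, -1.1]
opening: 0.0151
t 49.5 g [0.6324 0.0614 0.2672] yaw 27.12 tilt [-0.      0.0002] shift cur axes [-8.000e-04  1.000e-04  1.087e-01] shift in turned axes [-8.000e-04  1.000e-04  1.087e-01] turn z 0.12 F [-0.   0.1 -1.1] open 0.0151
```

```bash
python3 -m creep '[[0,-0.0007,0,0.01,0,0,0],[0,0,0,0.015,0,0,0],[0,0,0,0.015,0,0,0],[0,0,0,0.015,0,0,0],[0,0,0,0.015,0,0,0],[0,0,0,0.01,0,0,0],[0,0,0,0.01,0,0,0],[0,0,0,0.01,0,0,0],[0,0,0,0.005,0,0,0],[0,0,0,0.003,0,0,0],[0,0,0,0,0,0,0],[0,0,0,0,0,0,0]]'
python3 -m creep '[[0,0,0.004,0,0,0,0],[0,0,0.004,0,0,0,0],[0,0,0.004,0,0,0,0],[0,0,0.003,0,0,0,0],[0,0,0.0025,0,0,0,0],[0,0,0.0015,0,0,0,0],[0,0,0,0,0,0,0],[0,0,0,0,0,0,0]]'
python3 -c "
from h import *
need([*hook((.6538,.068),27,.003),.1585],27)"
python3 -m creep '[[0,0,0,-0.003,0,0,0],[0,0,0,-0.005,0,0,0],[0,0,0,-0.005,0,0,0],[0,0,0,-0.008,0,0,0],[0,0,0,-0.01,0,0,0],[0,0,0,-0.015,0,0,0],[0,0,0,-0.02,0,0,0],[0,0,0,-0.02,0,0,0],[0,0,0,-0.02,0,0,0],[0,0,0,-0.02,0,0,0],[0,0,0,-0.015,0,0,0],[0,0,0,-0.01,0,0,0],[0,0,0,-0.008,0,0,0],[0,0,0,-0.003,0,0,0],[0,0,0,0,0,0,0],[0,0,0,0,0,0,0],[0,0,0,0,0,0,0]]'
python3 - <<'E'
from h import *
hung();need([*hook((.4957,.3566),27,.0055),.32],27)
E
```

```text
t: 50.75
tool_pos: [0.6335, 0.06, 0.1411]
tool_rot: [1.64, 2.679, 0.001]
contact_force: [-0.3, -0.2, -0.9]
opening: 0.0155
t: 51.55
tool_pos: [0.6499, 0.0686, 0.1403]
tool_rot: [-1.64, -2.679, 0.0]
contact_force: [0.1, -0.3, -0.8]
opening: 0.015
t 51.5 g [0.6499 0.0686 0.159 ] yaw 27.06 tilt [-0.0002 -0.0001] shift cur axes [0.0007 0.0002 0.0005] shift in turned axes [0.0007 0.0002 0.0005] turn z 0.06 F [ 0.1 -0.3 -0.8] open 0.015
t: 53.25
tool_pos: [0.6496, 0.0687, 0.3012]
tool_rot: [-1.639, -2.678, 0.002]
contact_force: [-0.3, -0.5, -1.2]
opening: 0.0148
hung frac 0.78 mean [124. 122. 116.] Fz -1.2
t 53.3 g [0.6497 0.0687 0.32  ] yaw 27.06 tilt [-0.0017 -0.    ] shift cur axes [ 3.295e-01 -1.160e-02  3.000e-04] shift in turned axes [ 0.3295 -0.012   0.    ] turn z 0.06 F [ 0.1  0.8 -2.1] open 0.0149
```

```bash
python3 -m creep '[[0,0.0037,0,0,0,0,0],[0,0.0073,0,0,0,0,0],[0,0.011,0,0,0,0,0],[0,0.0146,0,0,0,0,0],[0,0.0183,-0.0008,0,0,0,0],[0,0.0183,-0.0008,0,0,0,0],[0,0.0183,-0.0008,0,0,0,0],[0,0.0183,-0.0008,0,0,0,0],[0,0.0183,-0.0008,0,0,0,0],[0,0.0183,-0.0008,0,0,0,0],[0,0.0183,-0.0008,0,0,0,0],[0,0.0183,-0.0008,0,0,0,0]]'; python3 -c "
from h import *
hung()"
python3 -m creep '[[0,0.0183,-0.0008,0,0,0,0],[0,0.0183,-0.0008,0,0,0,0],[0,0.0183,-0.0008,0,0,0,0],[0,0.0183,-0.0008,0,0,0,0],[0,0.0183,-0.0008,0,0,0,0],[0,0.0183,-0.0008,0,0,0,0],[0,0.0146,-0.0008,0,0,0,0],[0,0.011,0,0,0,0,0],[0,0.0073,0,0,0,0,0],[0,0.0037,0,0,0,0,0],[0,0,0,0,0,0,0],[0,0,0,0,0,0,0],[0,0,0,0,0,0,0],[0,0,0,0,0,0,0],[0,0,0,0,0,0,0]]'; python3 -c "
from h import *
hung();need([*hook((.4957,.3566),27,.0055),.1955],27)"
```

```text
t: 54.5
tool_pos: [0.5603, 0.23, 0.3024]
tool_rot: [1.64, 2.679, 0.0]
contact_force: [0.1, -0.7, -2.0]
opening: 0.015
hung frac 0.81 mean [124. 122. 117.] Fz -2.0
t: 56.05
tool_pos: [0.4896, 0.3563, 0.3024]
tool_rot: [1.641, 2.679, 0.0]
contact_force: [-1.0, -0.7, -2.1]
opening: 0.0154
hung frac 0.81 mean [121. 119. 113.] Fz -2.1
t 56.1 g [0.4896 0.3563 0.3211] yaw 27.03 tilt [ 0.0001 -0.    ] shift cur axes [5.000e-04 1.000e-04 1.256e-01] shift in turned axes [5.000e-04 1.000e-04 1.256e-01] turn z 0.03 F [-0.3 -0.2 -1.6] open 0.015
```

```bash
python3 -m creep '[[0,0.0005,0,0.005,0,0,0],[0,0,0,0.01,0,0,0],[0,0,0,0.01,0,0,0],[0,0,0,0.01,0,0,0],[0,0,0,0.01,0,0,0],[0,0,0,0.01,0,0,0],[0,0,0,0.01,0,0,0],[0,0,0,0.01,0,0,0],[0,0,0,0.01,0,0,0],[0,0,0,0.01,0,0,0],[0,0,0,0.008,0,0,0],[0,0,0,0.005,0,0,0],[0,0,0,0,0,0,0],[0,0,0,0.003,0,0,0],[0,0,0,0.003,0,0,0],[0,0,0,0.003,0,0,0]]'
python3 -m creep '[[0,0,0,0.0015,0,0,0],[0,0,0,0.0015,0,0,0],[0,0,0,0.0015,0,0,0],[0,0,0,0.0015,0,0,0],[0,0,0,0.0015,0,0,0],[0,0,0,0.0015,0,0,0],[0,0,0,0.0015,0,0,0],[0,0,0,0.0015,0,0,0],[0,0,0,0.0015,0,0,0],[0,0,0,0.002,0,0,0],[0,0,0,0.002,0,0,0],[0,0,0,0.002,0,0,0],[0,0,0,0.002,0,0,0],[0,0,0,0,0,0,0],[0,0,0,0,0,0,0]]'
python3 -m creep '[[0,0,-0.003,0,0,0,0],[0,0,-0.004,0,0,0,0],[0,0,-0.005,0,0,0,0],[0,0,-0.004,0,0,0,0],[0,0,-0.004,0,0,0,0],[0,0,0,0,0,0,0],[0,0,0,0,0,0,0],[0,0,0,-0.005,0,0,0],[0,0,0,-0.01,0,0,0],[0,0,0,-0.015,0,0,0],[0,0,0,-0.02,0,0,0],[0,0,0,-0.02,0,0,0],[0,0,0,-0.015,0,0,0],[0,0,0,0,0,0,6.5],[0,0,0,0,0,0,6.5],[0,0,0,0,0,0,6.6],[0,0,0,0,0,0,0],[0,0,0,0,0,0,0]]'
python3 - <<'E'
from h import *
need([.6416,.2328,.267],7.66)
im=get_image("scene");cv2.imwrite("pics/put4.png",crop("scene",im,320,130,110,115,5))
E
```

```text
t: 57.7
tool_pos: [0.4894, 0.3571, 0.1857]
tool_rot: [1.64, 2.679, 0.001]
contact_force: [0.9, 0.2, -2.9]
opening: 0.0153
t: 59.2
tool_pos: [0.4892, 0.357, 0.1638]
tool_rot: [-1.64, -2.679, 0.0]
contact_force: [-0.3, 0.4, -0.7]
opening: 0.0149
t: 61.0
tool_pos: [0.4715, 0.348, 0.2496]
tool_rot: [2.069, 2.364, 0.001]
contact_force: [-1.0, -0.1, -1.6]
opening: 0.0153
t 61.0 g [0.4715 0.348  0.2683] yaw 7.59 tilt [0.0006 0.0003] shift cur axes [-0.1366  0.1533  0.0013] shift in turned axes [-0.1368  0.1532  0.0013] turn z -0.07 F [-1.  -0.1 -1.6] open 0.0153
```

View pics/put4.png

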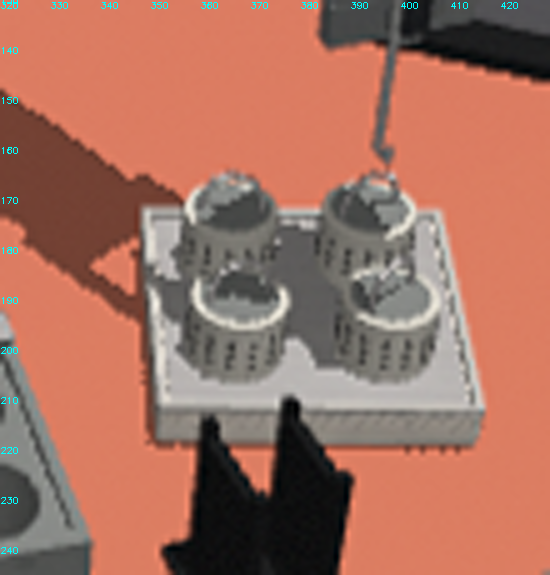

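```bash
python3 -m creep '[[0,-0.0038,0.0043,0,0,0,0],[0,-0.0076,0.0085,0,0,0,0],[0,-0.0114,0.0128,0,0,0,0],[0,-0.0114,0.0128,0,0,0,0],[0,-0.0114,0.0128,0,0,0,0],[0,-0.0114,0.0128,0,0,0,0],[0,-0.0114,0.0128,0,0,0,0],[0,-0.0114,0.0128,0,0,0,0],[0,-0.0114,0.0128,0,0,0,0],[0,-0.0114,0.0128,0,0,0,0],[0,-0.0114,0.0128,0,0,0,0],[0,-0.0114,0.0128,0,0,0,0],[0,-0.0076,0.0085,0,0,0,0],[0,-0.0038,0.0043,0,0,0,0],[0,0,0,0,0,0,0],[0,0,0,0,0,0,0],[0,0,0,0,0,0,0],[0,0,0,0,0,0,0]]'
python3 - <<'E'
from h import *
need([.6416,.2328,.125],7.66)
E
```

```text
t: 62.85
tool_pos: [0.641, 0.2327, 0.249]
tool_rot: [-2.071, -2.362, -0.0]
contact_force: [-1.3, 0.4, -0.9]
opening: 0.0149
t 62.9 g [0.641  0.2327 0.2677] yaw 7.5 tilt [0.     0.0001] shift cur axes [1.000e-04 6.000e-04 1.427e-01] shift in turned axes [1.000e-04 6.000e-04 1.427e-01] turn z -0.16 F [-1.3  0.4 -0.9] open 0.0149
```

```bash
python3 -m creep '[[0,0,0,0.01,0,0,0],[0,0,0,0.015,0,0,0],[0,0,0,0.015,0,0,0],[0,0,0,0.015,0,0,0],[0,0,0,0.015,0,0,0],[0,0,0,0.015,0,0,0],[0,0,0,0.015,0,0,0],[0,0,0,0.01,0,0,0],[0,0,0,0.01,0,0,0],[0,0,0,0.008,0,0,0],[0,0,0,0.006,0,0,0],[0,0,0,0.004,0,0,0],[0,0,0,0.002,0,0,0],[0,0,0,0,0,0,0],[0,0,0,0,0,0,0],[0,0,0,0,0,0,0]]'
python3 - <<'E'
from h import *
need([.6416,.2328,.125],7.66)
E
```

```text
t: 64.45
tool_pos: [0.6418, 0.2323, 0.1095]
tool_rot: [2.072, 2.361, 0.001]
contact_force: [-1.0, 0.3, -1.1]
opening: 0.0148
t 64.5 g [0.6418 0.2323 0.1282] yaw 7.46 tilt [0.001  0.0002] shift cur axes [ 0.0006 -0.0001  0.0032] shift in turned axes [ 0.0006 -0.0001  0.0032] turn z -0.2 F [-1.   0.3 -1.1] open 0.0148
```

```bash
python3 -m creep '[[0,0,0,0.001,0,0,0],[0,0,0,0.001,0,0,0],[0,0,0,0.001,0,0,0],[0,0,0,0.0005,0,0,0],[0,0,0,0,0,0,0],[0,0,0,0,0,0,0]]'
```

```text
t: 65.05
tool_pos: [0.6416, 0.2322, 0.1063]
tool_rot: [2.072, 2.361, 0.0]
contact_force: [-3.5, -1.6, 5.2]
opening: 0.0154
```

```bash
python3 -m creep '[[0.25,0,0,0,0,0,0],[0.35,0,0,0,0,0,0],[0.6,0,0,0,0,0,0],[0.6,0,0,0,0,0,0],[0.6,0,0,0,0,0,0],[0.6,0,0,-0.005,0,0,0],[0.6,0,0,-0.01,0,0,0],[0.6,0,0,-0.02,0,0,0],[1,0,0,-0.03,0,0,0],[1,0,0,-0.03,0,0,0],[1,0,0,-0.03,0,0,0],[1,0,0,-0.02,0,0,0],[1,0,0,0,0,0,0],[1,0,0,0,0,0,0]]'
python3 - <<'E'
from h import *
for c in("scene","top"):
    im=get_image(c);cv2.imwrite(f"pics/{c}5.png",im[:,:,::-1])
    for n in("cover","cover_grip"):print(c,n,[(np.round(d["extent"]).tolist(),round(d["conf"],2)) for d in models.search_frame(c,n)][:2])
a=cv2.imread("pics/scene5.png")[:,:,::-1];b=cv2.imread("pics/top5.png")[:,:,::-1]
A=crop("scene",a,130,140,300,140,2.6);B=crop("top",b,355,210,86,85,4.5)
C=crop("scene",a,130,190,90,80,4.2);w=np.zeros((400,800,3),np.uint8)
o=np.zeros((364+383,A.shape[1],3),np.uint8);o[:364]=A
o[364:364+min(383,B.shape[0]),:B.shape[1]]=B[:383];o[364:364+C.shape[0],B.shape[1]+5:B.shape[1]+5+C.shape[1]]=C[:383];cv2.imwrite("pics/s5.png",o)
E
```

```text
t: 66.45
tool_pos: [0.6416, 0.2322, 0.251]
tool_rot: [2.072, 2.361, 0.002]
contact_force: [-0.1, -0.4, 0.5]
opening: 0.0853
scene cover [([144.0, 202.0, 195.0, 240.0], 0.62)]
scene cover_grip [([144.0, 197.0, 199.0, 241.0], 0.55)]
top cover [([374.0, 242.0, 426.0, 292.0], 0.82)]
top cover_grip [([373.0, 241.0, 429.0, 292.0], 0.88)]
```

View pics/s5.png

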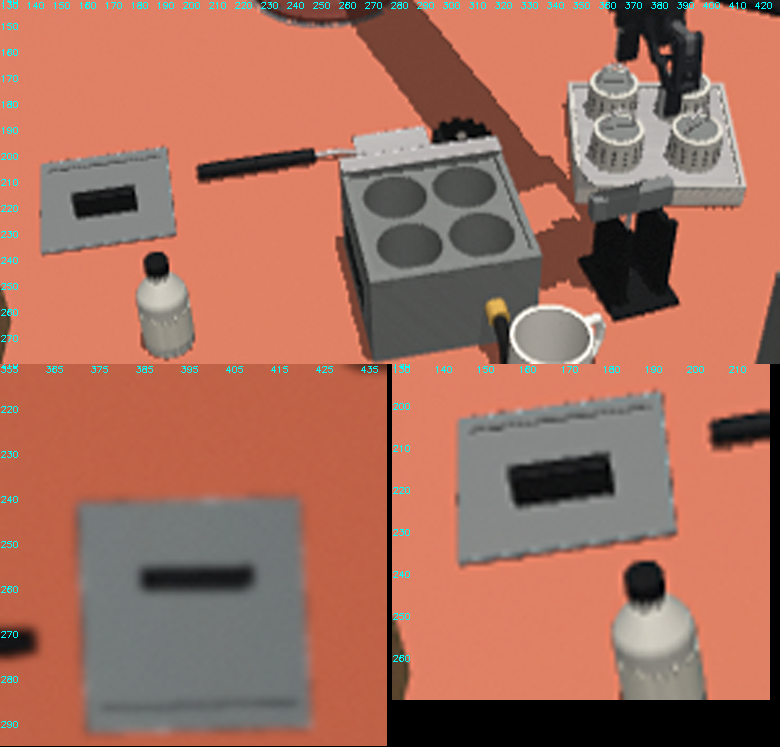

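```bash
python3 - <<'E'
from h import *
t=lambda x,y,a,b,z=.005:("top",355+(x+.5)/4.5-.5,210+(y-364+.5)/4.5-.5,a,b,z)
s=lambda x,y,a,b,z=.005:("scene",130+(x-392+.5)/4.2-.5,190+(y-364+.5)/4.2-.5,a,b,z)
h,w=.077,.075
P=[t(78,504,h,w),t(299,498,h,-w),t(310,726,-h,-w),t(86,732,-h,w),s(458,422,-h,-w),s(661,391,-h,w),s(676,535,h,w),s(459,566,h,-w)]
x=None
for q in(P,P[:4],P[4:]):
    x_,r=fit(q,[.5,-.2,0]);print(x_.round(4),r); x=x if x is not None else x_
c,n=np.cos(x[2]),np.sin(x[2]);G=[x[0]+.025*c,x[1]+.025*n];print("rib",np.round(G,4))
for c_,u,v in(t(197,578,0,0)[:3],s(560,481,0,0)[:3]):print(ray(c_,u,v,.03).round(4))
need([*G,.25],np.degrees(x[2]))
E
```

```text
[ 0.404  -0.3144  0.0168] [[-0.6, -0.7], [0.0, -0.7], [0.3, 0.2], [-0.2, 0.1], [-0.4, -0.6], [0.1, 0.2], [0.1, -0.6], [-0.5, -0.5]]
[ 0.4032 -0.3148  0.0144] [[-0.4, -0.5], [0.2, -0.4], [0.3, 0.5], [-0.1, 0.3]]
[ 0.4058 -0.3139  0.0195] [[-0.3, -0.2], [0.2, 0.5], [0.4, -0.3], [-0.3, -0.0]]
rib [ 0.429 -0.314]
[ 0.4274 -0.3125  0.03  ]
[ 0.439  -0.3135  0.03  ]
t 66.8 g [0.6409 0.232  0.2673] yaw 7.46 tilt [-0.0026 -0.0006] shift cur axes [-0.5139 -0.2809  0.0182] shift in turned axes [-0.5423 -0.2211  0.0173] turn z 6.49 F [ 0.5 -0.5  0.1] open 0.0853
```

```bash
python3 -m creep '[[1,0,0,0,0,0,6.5],[1,-0.0068,-0.0028,0,0,0,0],[1,-0.0136,-0.0055,0,0,0,0],[1,-0.0203,-0.0083,0,0,0,0],[1,-0.0271,-0.011,0,0,0,0],[1,-0.0339,-0.0138,0,0,0,0],[1,-0.0339,-0.0138,0,0,0,0],[1,-0.0339,-0.0138,0,0,0,0],[1,-0.0339,-0.0138,0,0,0,0],[1,-0.0339,-0.0138,0,0,0,0],[1,-0.0339,-0.0138,0,0,0,0],[1,-0.0339,-0.0138,0,0,0,0],[1,-0.0339,-0.0138,0,0,0,0],[1,-0.0339,-0.0138,0,0,0,0],[1,-0.0339,-0.0138,0,0,0,0],[1,-0.0339,-0.0138,0,0,0,0],[1,-0.0339,-0.0138,0,0,0,0],[1,-0.0271,-0.011,0,0,0,0],[1,-0.0203,-0.0083,0,0,0,0],[1,-0.0136,-0.0055,0,0,0,0]]'
python3 -m creep '[[1,-0.0068,-0.0028,0,0,0,0],[1,0,0,0,0,0,0],[1,0,0,0,0,0,0],[1,0,0,0,0,0,0],[1,0,0,0,0,0,0]]'
python3 - <<'E'
from h import *
for c in("top",):
    get_image(c);print([(np.round(d["extent"]).tolist(),round(d["conf"],2)) for d in models.search_frame(c,"cover")][:1])
im=get_image("scene");print([(np.round(d["extent"]).tolist(),round(d["conf"],2)) for d in models.search_frame("scene","cover")][:1])
need([.429,-.314,.027],.96)
E
```

```text
t: 68.75
tool_pos: [0.4308, -0.3086, 0.2503]
tool_rot: [-2.204, -2.239, 0.001]
contact_force: [0.3, 0.5, -1.4]
opening: 0.086
t: 69.25
tool_pos: [0.4301, -0.3131, 0.2504]
tool_rot: [-2.201, -2.241, -0.0]
contact_force: [0.2, 0.4, 0.4]
opening: 0.0853
[([374.0, 241.0, 424.0, 294.0], 0.78)]
[([348.0, 171.0, 418.0, 221.0], 0.64)]
t 69.5 g [ 0.4299 -0.3135  0.2691] yaw 1.0 tilt [0.     0.0001] shift cur axes [-0.0005 -0.001   0.2421] shift in turned axes [-0.0005 -0.001   0.2421] turn z 0.04 F [ 0.4  0.5 -0.4] open 0.0853
```

```bash
python3 -m creep '[[1,-0.0005,-0.001,0.02,0,0,0],[1,0,0,0.03,0,0,0],[1,0,0,0.03,0,0,0],[1,0,0,0.03,0,0,0],[1,0,0,0.03,0,0,0],[1,0,0,0.03,0,0,0],[1,0,0,0.025,0,0,0],[1,0,0,0.02,0,0,0],[1,0,0,0.012,0,0,0],[1,0,0,0.008,0,0,0],[1,0,0,0.004,0,0,0],[1,0,0,0.002,0,0,0],[1,0,0,0,0,0,0],[1,0,0,0,0,0,0]]'
python3 -c "
from h import *
need([.429,-.314,.027],.96)"
python3 -m creep '[[0,0,0,0,0,0,0],[0,0,0,0,0,0,0],[0,0,0,0,0,0,0],[0,0,0,0,0,0,0],[0,0,0,0,0,0,0],[0,0,0,0,0,0,0],[0,0,0,0,0,0,0],[0,0,0,0,0,0,0],[0,0,0,0,0,0,0],[0,0,0,0,0,0,0]]' 60
python3 -c "
from h import *
need([.429,-.314,.027],.96)"
```

```text
t: 70.85
tool_pos: [0.4293, -0.3148, 0.0103]
tool_rot: [2.202, 2.239, -0.0]
contact_force: [-0.5, 0.4, -0.1]
opening: 0.0858
t 70.8 g [ 0.4293 -0.3148  0.029 ] yaw 0.96 tilt [ 0.0011 -0.0011] shift cur axes [ 0.0008 -0.0003  0.002 ] shift in turned axes [ 0.0008 -0.0003  0.002 ] turn z -0.0 F [-0.5  0.4 -0.1] open 0.0858
t: 71.85
tool_pos: [0.429, -0.3145, 0.0096]
tool_rot: [2.202, 2.24, 0.0]
contact_force: [1.1, -0.4, 1.4]
opening: 0.0129
t 71.8 g [ 0.429  -0.3145  0.0283] yaw 0.96 tilt [ 0.0004 -0.0003] shift cur axes [0.0005 0.0001 0.0013] shift in turned axes [0.0005 0.0001 0.0013] turn z -0.0 F [ 1.1 -0.4  1.4] open 0.0129
```

```bash
python3 -m creep '[[0,0,0,-0.003,0,0,0],[0,0,0,-0.006,0,0,0],[0,0,0,-0.015,0,0,0],[0,0,0,-0.025,0,0,0],[0,0,0,-0.03,0,0,0],[0,0,0,-0.03,0,0,0],[0,0,0,-0.03,0,0,0],[0,0,0,-0.025,0,0,0],[0,0,0,-0.016,0,0,0],[0,0,0,-0.006,0,0,-0.43],[0,0,0,0,0,0,0]]'
python3 -m creep '[[0,0.005,0.003,0,0,0,0],[0,0.01,0.006,0,0,0,0],[0,0.014,0.01,0,0,0,0],[0,0.019,0.013,0,0,0,0],[0,0.019,0.013,0,0,0,0],[0,0.019,0.013,0,0,0,0],[0,0.019,0.013,0,0,0,0],[0,0.019,0.013,0,0,0,0],[0,0.019,0.013,0,0,0,0],[0,0.019,0.013,0,0,0,0],[0,0.019,0.013,0,0,0,0],[0,0.019,0.013,0,0,0,0],[0,0.019,0.013,0,0,0,0],[0,0.019,0.013,0,0,0,0],[0,0.019,0.013,0,0,0,0],[0,0.019,0.013,0,0,0,0],[0,0.019,0.013,0,0,0,0],[0,0.019,0.013,0,0,0,0],[0,0.019,0.013,0,0,0,0],[0,0.014,0.01,0,0,0,0]]'
python3 -m creep '[[0,0.01,0.006,0,0,0,0],[0,0.005,0.003,0,0,0,0],[0,0,0,0,-4,0,0],[0,0,0,0,-4,0,0],[0,0,0,0,0,0,0],[0,0,0,0,0,0,0],[0,0,0,0,0,0,0]]'
cat >> h.py <<'E'
D=(.6131,.0322,.0242)
def cov(fx,fz,th,yoff=0):  # needed shift (tool axes) for the front bottom edge at dryer x=fx, fz over the deck, tilt th deg
    o,R,g=pose();t=np.radians(th);e=np.array([np.cos(t),np.sin(t)]);n=np.array([-np.sin(t),np.cos(t)])
    q=np.array([fx,fz])+.102*e+.0283*n;c,s=np.cos(D[2]),np.sin(D[2])
    G=np.array([D[0]+c*q[0]-s*yoff,D[1]+s*q[0]+c*yoff,.112+q[1]])
    tilt=np.degrees(np.arctan2(R[0,2],-R[2,2]));yaw=np.degrees(np.arctan2(R[1,1],R[0,1]))
    # present edge
    t=np.radians(tilt);e=np.array([np.cos(t),np.sin(t)]);n=np.array([-np.sin(t),np.cos(t)])
    w=g-[D[0],D[1],.112];l=np.array([c*w[0]+s*w[1],-s*w[0]+c*w[1],w[2]])
    F=np.array([l[0],l[2]])-.102*e-.0283*n
    print("t",round(o["t"],1),"edge x,z",F.round(4),"y",l[1].round(4),"tilt",tilt.round(2),"yaw",yaw.round(2),"roll",np.degrees(R[2,0]).round(2),"shift tool",(R.T@(G-g)).round(4),"F",o["contact_force"].round(1),"open",round(o["opening"],4))
E
python3 - <<'E'
from h import *
cov(-.055,.035,8)
h_=[]
o,R,g=pose();ex,ey,ez=R[:,1],R[:,0],-R[:,2]
O=g-.025*ex-.0283*ez
Bc=np.array([O+a*.077*ex+b*.075*ey+z*.005*ez for z in(0,1) for a,b in((-1,-1),(1,-1),(1,1),(-1,1))])
B=[Bc,box(D[0],D[1],D[2],.178,.172,0,.112)]
a=crop("scene",get_image("scene"),235,130,125,110,4.8,B)
cv2.imwrite("pics/cov1.png",a)
E
```

```text
t: 72.95
tool_pos: [0.4289, -0.3145, 0.1961]
tool_rot: [2.193, 2.248, -0.0]
contact_force: [-0.2, 0.3, -1.9]
opening: 0.0131
t: 74.95
tool_pos: [0.657, 0.0406, 0.1937]
tool_rot: [-2.191, -2.248, 0.002]
contact_force: [-0.1, -0.2, -2.5]
opening: 0.0126
t: 75.65
tool_pos: [0.6662, 0.0532, 0.1956]
tool_rot: [2.124, 2.175, 0.151]
contact_force: [0.3, -0.3, -1.6]
opening: 0.0128
t 75.7 edge x,z [-0.0461  0.06  ] y 0.0197 tilt 7.97 yaw 1.36 roll -0.01 shift tool [-0.0197 -0.0123  0.0235] F [ 0.3 -0.3 -1.6] open 0.0128
```

View pics/cov1.png

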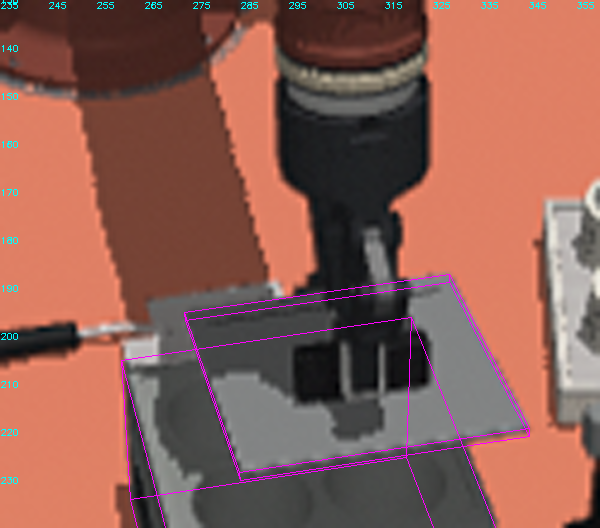

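```bash
python3 -m creep '[[0,-0.005,-0.003,0.005,0,0,0],[0,-0.008,-0.005,0.008,0,0,0],[0,-0.0067,-0.0043,0.0075,0,0,0],[0,0,0,0.003,0,0,0],[0,0,0,0,0,0,0],[0,0,0,0,0,0,0],[0,0,0,0,0,0,0],[0,0,0,0,0,0,0]]'
python3 - <<'E'
from h import *
cov(-.055,.008,8)
cov(-.055,.0015,8)
E
```

```text
t: 76.5
tool_pos: [0.6578, 0.0338, 0.171]
tool_rot: [2.123, 2.176, 0.153]
contact_force: [0.0, -0.2, -1.5]
opening: 0.013
t 76.5 edge x,z [-0.0549  0.0352] y 0.0005 tilt 8.05 yaw 1.41 roll -0.0 shift tool [-0.0005 -0.0039  0.027 ] F [ 0.  -0.2 -1.5] open 0.013
t 76.5 edge x,z [-0.0549  0.0352] y 0.0005 tilt 8.05 yaw 1.41 roll -0.0 shift tool [-0.0005 -0.0048  0.0335] F [ 0.  -0.2 -1.5] open 0.013
```

```bash
python3 -m creep '[[0,-0.0005,-0.0006,0.004,0,0,0],[0,0,-0.0006,0.005,0,0,0],[0,0,-0.0006,0.005,0,0,0],[0,0,-0.0006,0.005,0,0,0],[0,0,-0.0006,0.005,0,0,0],[0,0,-0.0006,0.004,0,0,0],[0,0,-0.0006,0.003,0,0,0],[0,0,-0.0005,0.002,0,0,0],[0,0,0,0,0,0,0],[0,0,0,0,0,0,0],[0,0,0,0,0,0,0],[0,0,0,0,0,0,0]]'
python3 - <<'E'
from h import *
cov(-.0795,.0015,8)
E
```

```text
t: 77.7
tool_pos: [0.6576, 0.0331, 0.1374]
tool_rot: [2.123, 2.175, 0.153]
contact_force: [0.2, -0.0, -1.4]
opening: 0.013
t 77.7 edge x,z [-0.0551  0.0017] y -0.0002 tilt 8.03 yaw 1.39 roll -0.01 shift tool [ 0.0002 -0.0242 -0.0032] F [ 0.2 -0.  -1.4] open 0.013
```

```bash
python3 -m creep '[[0,0,-0.002,-0.00027,0,0,0],[0,0,-0.002,-0.00027,0,0,0],[0,0,-0.002,-0.00027,0,0,0],[0,0,-0.002,-0.00027,0,0,0],[0,0,-0.002,-0.00027,0,0,0],[0,0,-0.002,-0.00027,0,0,0],[0,0,-0.002,-0.00027,0,0,0],[0,0,-0.002,-0.00027,0,0,0],[0,0,-0.002,-0.00027,0,0,0],[0,0,-0.001,-0.00013,0,0,0],[0,0,0,0,0,0,0],[0,0,0,0,0,0,0]]'
python3 - <<'E'
from h import *
cov(-.0795,.0015,8)
a=crop("scene",get_image("scene"),250,155,100,75,7)
cv2.imwrite("pics/cov2.png",a)
E
```

```text
t: 78.9
tool_pos: [0.6383, 0.0326, 0.137]
tool_rot: [2.124, 2.176, 0.152]
contact_force: [0.0, -0.2, -1.9]
opening: 0.0131
t 78.9 edge x,z [-0.0744  0.0013] y -0.0002 tilt 8.01 yaw 1.39 roll -0.0 shift tool [ 0.0002 -0.005  -0.0009] F [ 0.  -0.2 -1.9] open 0.0131
```

View pics/cov2.png

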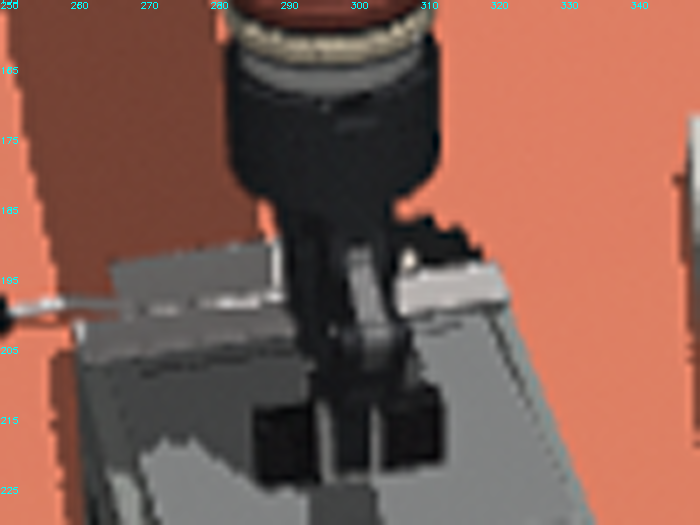

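```bash
python3 -m creep '[[0,0,-0.001,-0.0002,0,0,0],[0,0,-0.001,-0.0002,0,0,0],[0,0,-0.001,-0.0002,0,0,0],[0,0,-0.001,-0.0002,0,0,0],[0,0,-0.0005,0,0,0,0],[0,0,0,0,0,0,0],[0,0,0,0,0,0,0]]'
python3 - <<'E'
from h import *
cov(-.079,.0008,6)
cov(-.079,.0005,0)
o,R,g=pose()
# per-row shifts for 8 rows turning +1 deg about tool x about the front edge (shift in the axes before each turn)
for th in range(8,0,-1):
    f=lambda a:np.array([.102*np.cos(a)-.0283*np.sin(a),.102*np.sin(a)+.0283*np.cos(a)])
    # the TCP is .0187 beyond g along tool z
    h=lambda d:f(np.radians(d))-.0187*np.array([-np.sin(np.radians(d)),np.cos(np.radians(d))])
    w=h(th-1)-h(th);a=np.radians(th);print(th,"y",(w@[np.cos(a),np.sin(a)]).round(5),"z",(w@[np.sin(a),-np.cos(a)]).round(5))
E
```

```text
t: 79.65
tool_pos: [0.634, 0.0326, 0.1373]
tool_rot: [2.123, 2.175, 0.153]
contact_force: [0.5, 0.1, -1.0]
opening: 0.0133
t 79.7 edge x,z [-0.0788  0.0015] y -0.0001 tilt 8.04 yaw 1.39 roll 0.0 shift tool [0.0001 0.0006 0.0044] F [ 0.5  0.1 -1. ] open 0.0133
t 79.7 edge x,z [-0.0788  0.0015] y -0.0001 tilt 8.04 yaw 1.39 roll 0.0 shift tool [0.0001 0.0026 0.0155] F [ 0.5  0.1 -1. ] open 0.0133
8 y 0.00015 z 0.00178
7 y 0.00015 z 0.00178
6 y 0.00015 z 0.00178
5 y 0.00015 z 0.00178
4 y 0.00015 z 0.00178
3 y 0.00015 z 0.00178
2 y 0.00015 z 0.00178
1 y 0.00015 z 0.00178
```

```bash
python3 -m creep '[[0,0,0.00015,0.00188,1,0,0],[0,0,0.00015,0.00188,1,0,0],[0,0,0.00015,0.00188,1,0,0],[0,0,0.00015,0.00188,1,0,0],[0,0,0.00015,0.00188,1,0,0],[0,0,0.00015,0.00188,1,0,0],[0,0,0.00015,0.00188,1,0,0],[0,0,0.00015,0.00188,1,0,0],[0,0,0,0,0,0,0],[0,0,0,0,0,0,0],[0,0,0,0,0,0,0]]'
python3 - <<'E'
from h import *
cov(-.079,0,0)
E
```

```text
t: 80.75
tool_pos: [0.636, 0.0326, 0.1223]
tool_rot: [2.194, 2.248, -0.0]
contact_force: [1.0, -0.8, -2.3]
opening: 0.013
t 80.8 edge x,z [-0.0791  0.0007] y -0.0002 tilt -0.0 yaw 1.39 roll -0.0 shift tool [0.0002 0.0001 0.0007] F [ 1.  -0.8 -2.3] open 0.013
```

Lower the last 0.7 mm, release, back off and look.

```bash
python3 -m creep '[[0,0,0,0.0005,0,0,0],[0,0,0,0.0005,0,0,0],[0,0,0,0,0,0,0],[0,0,0,0,0,0,0]]'
python3 -m creep '[[0.25,0,0,0,0,0,0],[0.35,0,0,0,0,0,0],[0.5,0,0,0,0,0,0],[0.5,0,0,0,0,0,0],[0.5,0,0,0,0,0,0],[0.5,0,0,-0.005,0,0,0],[0.5,0,0,-0.01,0,0,0],[0.5,0,0,-0.02,0,0,0],[0.5,0,0,-0.03,0,0,0],[0.5,0,0,-0.03,0,0,0],[0.5,0,0,-0.03,0,0,0],[0.5,0,0,-0.02,0,0,0],[0.5,0,-0.03,0,0,0,0],[0.5,0,-0.04,0,0,0,0],[0.5,0,-0.04,0,0,0,0],[0.5,0,-0.04,0,0,0,0],[0.5,0,-0.03,0,0,0,0],[0.5,0,-0.02,0,0,0,0],[0.5,0,0,0,0,0,0],[0.5,0,0,0,0,0,0]]'
python3 - <<'E'
from h import *
R=np.array([[np.cos(D[2]),-np.sin(D[2])],[np.sin(D[2]),np.cos(D[2])]]);c=np.array(D[:2])+R@[-.002,0]
B=[box(c[0],c[1],D[2],.154,.15,.112,.117)]
a=crop("scene",get_image("scene"),250,165,180,105,4.2,B);cv2.imwrite("pics/end_s.png",a)
b=crop("top",get_image("top"),150,110,320,190,2.4,B);cv2.imwrite("pics/end_t.png",b)
E
```

```text
t: 81.15
tool_pos: [0.6361, 0.0326, 0.1216]
tool_rot: [2.194, 2.248, 0.0]
contact_force: [-1.4, 0.2, 0.8]
opening: 0.0128
t: 83.15
tool_pos: [0.4367, 0.0277, 0.2673]
tool_rot: [2.193, 2.247, 0.003]
contact_force: [-0.4, -0.3, 0.6]
opening: 0.0423
```

View pics/end_s.png

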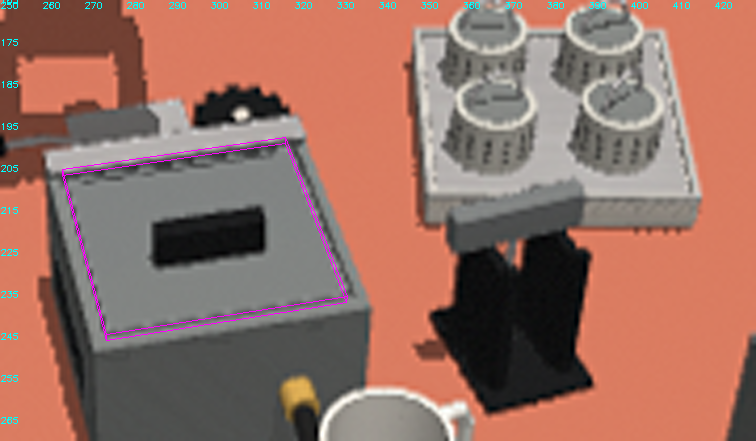

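View pics/end_t.png

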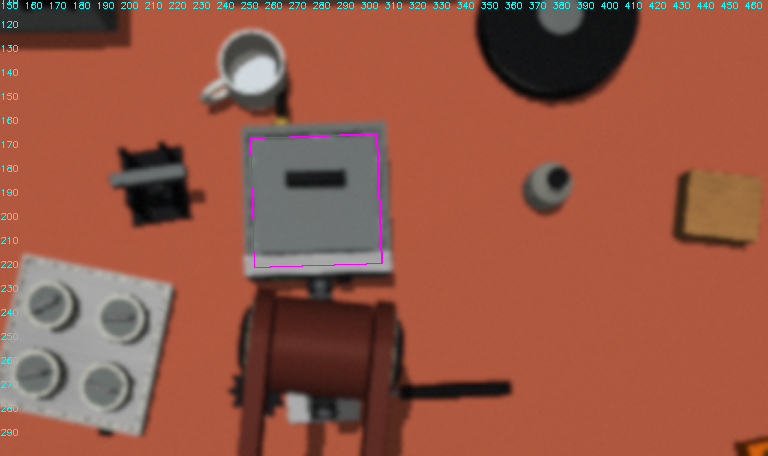

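The cover lies flat with its front edge under the lip and its other edges inside the rims. The four cans stand upright inside the plate rim, the hook hangs in its cradle, and the bystanders look unmoved. I'm handing it in.

```bash
python3 -c "
from station import finish_job
print(finish_job())"
```

```text
the job is handed in; nothing more can be done
None
```

The job is done and handed in at about 83 s of the 210 s allowed.

- **Canisters:** All four were there. I drew each one out of its well by its wire loop with the hook and set it down slowly. The last pictures show all four upright and inside the warming plate's rim.
- **Hook:** It hangs in its cradle again, with the handle across both cheeks. I lowered it until it rested with about 5 N, then let go.
- **Cover:** It had been knocked a few centimetres before I got to it, so I located it again. I slid it in tilted about 8° with its front edge under the lip, then lowered the rear. The arm's readings put the front edge about 79 mm ahead of the deck point and centred within 1 mm. In both last views it lies flat inside the rims.
- **Bystanders:** The ones visible look unmoved, and the arm was clear of everything. The last top view partly hides the gear and scraper behind the arm, and the screwdriver was never clearly identified in the pictures.
- **Checks that disagreed:**
    - The two cameras differed by about 5 mm on the hook's position. The lift showed the grip was about 3 mm off the handle's centre, and I allowed for that.
    - I overshot the cover's approach by about 2 cm while it was high above the deck, and corrected it before lowering.

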